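Load the sample carrier and hold it up level

ROBOT

A 6-joint arm with a two-finger parallel gripper is mounted at the origin on the work surface. World frame = base frame: x ahead of the robot, y to its left, z up, the work surface at z = 0. Lengths are in m, angles in degrees, forces in N, time in s.
With the tool pointing down it reaches from about 0.3 to 0.875 m from the base axis. Payload 6.4 kg.
Tool frame: the origin (TCP) lies at the very end of the fingers, on their centre line; the grasp point (between the pads) lies ctrl.grasp_offset behind it (ctrl.grasp_offset is the distance from the TCP to the grasp point, in m); z points along the fingers, y is the line along which they close (so a half turn about z gives the same grasp; the last joint's range is limited). The gripper opens to 88 mm and grips with 3 to 60 N. Pads are 18 mm wide; open, the fingers measure 123 mm over their backs; the gripper's body (75 mm by 187 mm) begins 45 mm behind the grasp point.
Start: joints at [62.722, 10.359, 92.074, -0, 77.567, -11.82], TCP at [0.153, 0.554, 0.215] pointing down, gripper open.
Joint ranges: [-171.53, 171.53], [-51.25, 118.39], [17.06, 147.69], [-65.23, 245.23], [0, 150.52], [-178.68, 178.68]. Speed limits (degrees/s): [147.25, 147.25, 172.46, 180, 180, 180].

INTERFACE

Orientations are given as a 3x3 rotation matrix whose columns are the frame's x, y, z axes.
In Python, from plant import ctrl, imaging gives the robot as it stands (ctrl), with the cameras (imaging).
- The arm moves only by the shell command python3 steer.py [OPENING] [FORCE], which reads ROWS from standard input. ROWS is a JSON list of rows, 1 to 12 of them, each of 4 numbers: dx, dy, dz in m, then a turn about the tool's z in degrees; each row shifts and turns the commanded pose from where the row before left it, along the tool's axes as they then stand; what a row does not reach is not made up. A row lasts 1/12 s, in which the tool goes at most 0.0417 m and 7.16 degrees, less where a joint would pass 70% of its speed; a pose out of reach is approached as far as the arm can. OPENING is the finger opening in m, set as the command begins (- or left out keeps the last). The fingers move at their own pace and stop on an object; FORCE is the grip in N (left out, the last holds). Time passes only in rows, so rows that do not move let the fingers close. It prints the time, the measured TCP pose, the force, the opening and the grip force at its end. Input that does not fit is refused with a message, and nothing moves.
- ctrl.state(): the state, without advancing time (a new reading comes with each control period).
- imaging.get_image(name): name is "scene" or "top" or "wrist"; returns the picture (384x512x3 uint8, red, green, blue); there is no depth.
- imaging.camera_info(name): a dict with "mtx" (3x3 intrinsics, pixels), "pose" (4x4, takes a point from camera to world coordinates); the wrist camera has in their place "tool_from_camera" (4x4, takes a point from camera to tool coordinates, whose origin is the TCP and whose axes are the flange's). Camera axes: x right, y up, looking along -z (the intrinsics and any distortion apply to the point x, -y, -z); pixel columns grow to the right and rows downward; lengths in m; the calibration is good to about 2 mm. A picture is of the moment at which its call begins: read the wrist's pose just before it. camera_info takes no time and is no camera call.
- ctrl.close_job(): hands the job in; it is judged then, once.
The state is a dict: "time_s": time; "q": joint angles; "joint_velocities": joint speeds; "joint_efforts": joint torques, N m; "position": TCP position; "orientation": TCP orientation; "contact_force": force on the tool from outside, world axes, zero at the start; "torque": the same for the moment, N m; "grip_width": finger opening in m; "grasp_force": force on a finger pad.
Only numpy, scipy, OpenCV 4.12 (cv2) and the standard library are available. Lean on these libraries where they do the work, as an engineer would, in place of code of your own. Each camera call takes 0.05 s, during which the arm holds its last target. There are 200 camera calls.

TASK

Three samples are leaving for the next lab: take the blood tube with the grey stopper, the large conical tube with the blue cap and the specimen pot with the white cap out of their racks and lower each one, without dropping it or laying it over, fully home into a well of the blue carrier that fits it; do not disturb the other tubes. Then, with the carrier still standing on the bench and loaded, take it by the middle of its red handle, lift it level about 12 cm clear of the bench, and finish while still holding it there, steady and level and carried by nothing but the gripper.

Things in the scene. Friction and masses are not known exactly. Their poses are not given: they have to be found in the camera images.
- carrier: sample carrier, about 0.45 kg, loose: navy tray 254 (y) x 116 mm (x), light-blue cool pack in the middle, a bright blue block with two wells (112 x 50 mm, top at 62 mm) at each end, y = +-100 mm. Steel bail in the plane x = 0, leaning in from y = +-73 mm at 50 mm height to +-42 mm at 142 mm height, red grip sleeve on top (to 161 mm). Origin: centre of the underside, z up
- carrier_handle (a point): middle of the red grip sleeve, 150 mm above the carrier's underside. The sleeve is 72 mm long along the carrier's y, 16 mm wide along its x (pinch it across here) and 22 mm high
- well_big_left (a point): centre of the mouth of the big round well at the end to the robot's left, carrier x = -28, y = +100 mm; 34 mm diameter, 55 mm deep (its floor is 7 mm above the carrier's underside); fits the conical tube or the specimen pot
- well_big_right (a point): the same kind of big well at carrier x = +28, y = -100 mm
- well_small_left (a point): centre of the mouth of the small round well at carrier x = +30, y = +100 mm; 19.5 mm diameter, 55 mm deep; fits a blood tube
- well_small_right (a point): the same kind of small well at carrier x = -30, y = -100 mm
- blood_grey: blood tube with a grey stopper, 20 g, 100 mm tall, 16 mm diameter, round foot; stopper 18 mm diameter over the top 18 mm. Paper label round the middle, dark red below. Origin at the lowest point of the foot, z along the tube to the stopper. Starts upright, give or take a slight lean, in a hole of the white foam rack
- tube_blue: conical 50 ml tube with a blue screw cap, 60 g, 115 mm tall, 30 mm diameter, foot tapering to 10 mm over the lowest 17 mm; cap 34 mm diameter over the top 16 mm. Origin at the foot, z up to the cap. Starts upright in a hole of the orange rack
- pot_white: specimen pot with a white screw cap, cream body with a label, 40 g, 90 mm tall, 28 mm diameter, flat foot with a bevelled edge; cap 31 mm diameter over the top 18 mm. Origin at the foot, z up to the cap. Starts upright in a hole of the orange rack
- foam_rack: white foam tube rack, fixed, 195 (its x) x 120 (its y) x 44 mm high, with 5 columns along x and 3 along y of 18 mm holes, 40 mm deep, 36 mm apart. Origin: centre of the underside. The tubes in it stand in different columns, so fingers that close along the rack's y find room
- orange_rack: orange rack, fixed, 205 (its x) x 110 (y) x 50 mm high: 4 columns along x, 2 along y, of 32 mm holes, 46 mm deep, 48 mm apart. Origin: centre of the underside. Its tubes stand in different columns, so fingers closing along the rack's y find room. The two racks stand left and right of the carrier, either way round
- blood_red: blood tube with a red stopper, same shape as the grey one; stays in the foam rack
- blood_yellow: blood tube with a yellow stopper, same shape; stays in the foam rack
- tube_green: conical tube with a green cap, same shape as the blue one; stays in the orange rack
- marker: white marker pen with a blue cap, 113 mm long, lying loose at the back of the bench; origin at its middle; not needed

How it is judged:
By the outcome, as a careful person would: the job done as asked, in the order asked, and still so for the second after the job is handed in, while the arm keeps its last pose, push and grip.
It also fails if it takes over 72 s, if anything falls off the work surface, if the arm or the gripper's body presses on something with over 40 N, if the wrist force passes 120 N, or if a joint passes its speed limit or range.

## Working session

There is one attempt and no reset: what is moved stays moved. The work goes in short steps, Python scripts to look and compute and a shell command to move; the robot and the scene stay as the last step left them, time stands still between calls to the robot, and variables do not carry over. Pictures are saved under pics/ and viewed, at most 10 in all, crops included, and the job is handed in when it is done.

```bash
ls; mkdir -p pics
python3 - <<'E'
from plant import ctrl, imaging
import cv2,numpy as np
np.set_printoptions(precision=4,suppress=True)
for n in ["scene","top"]:
    im=imaging.get_image(n); cv2.imwrite(f"pics/{n}0.png",im[:,:,::-1])
    i=imaging.camera_info(n); print(n,{k:np.array(v) if not isinstance(v,str) else v for k,v in i.items()})
print(imaging.camera_info("wrist"),ctrl.grasp_offset)
s=ctrl.state();print(s["time_s"],s["position"],s["orientation"],s["grip_width"])
E
```

```text
pics
plant.py
steer.py
scene {'mtx': array([[419.3559,   0.    , 258.4823],
       [  0.    , 419.3559, 203.9905],
       [  0.    ,   0.    ,   1.    ]]), 'pose': array([[-0.6686, -0.418 ,  0.615 ,  1.2373],
       [ 0.7435, -0.3591,  0.5642,  0.5872],
       [-0.015 ,  0.8344,  0.5509,  0.6933],
       [ 0.    ,  0.    ,  0.    ,  1.    ]])}
top {'mtx': array([[420.6073,   0.    , 258.4091],
       [  0.    , 420.6073, 189.1868],
       [  0.    ,   0.    ,   1.    ]]), 'pose': array([[-0.0026,  0.9988, -0.0483,  0.5089],
       [-0.9998, -0.0034, -0.0175, -0.0056],
       [-0.0176,  0.0483,  0.9987,  1.2474],
       [ 0.    ,  0.    ,  0.    ,  1.    ]])}
{'mtx': array([[317.8526,   0.    , 260.6609],
       [  0.    , 317.8526, 188.9574],
       [  0.    ,   0.    ,   1.    ]]), 'tool_from_camera': array([[ 0.0006,  0.9519,  0.3064,  0.08  ],
       [ 1.    , -0.0008,  0.0007,  0.0005],
       [ 0.0009,  0.3064, -0.9519, -0.1697],
       [ 0.    ,  0.    ,  0.    ,  1.    ]])} 0.0187
0.1 [0.153  0.5537 0.2142] [[-0.9638  0.2666 -0.0007]
 [ 0.2666  0.9638 -0.0014]
 [ 0.0003 -0.0015 -1.    ]] 0.0882647997316246
```

View pics/top0.png

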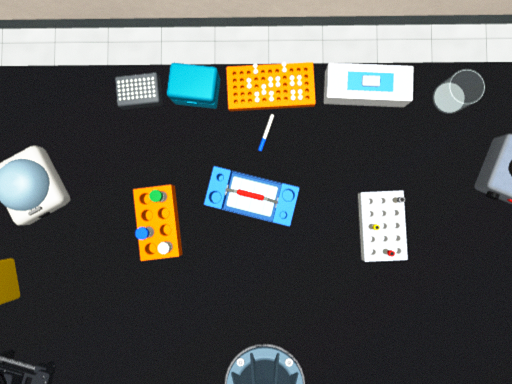

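View pics/scene0.png

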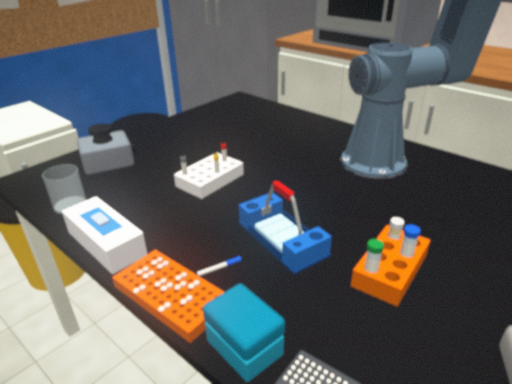

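Top view: orange rack is on the robot's left, with blue cap (142,233), white cap (163,248) and green cap (157,196). The carrier is at (252,195). The foam rack is on the right, with grey (399,200), yellow (376,227) and red (390,253). Next I'll measure these positions.

```bash
cat > h.py <<'E'
from plant import ctrl, imaging
import cv2,numpy as np
np.set_printoptions(precision=4,suppress=True)
def look(n,save=None):
    s=ctrl.state(); im=imaging.get_image(n); i=imaging.camera_info(n)
    if n=="wrist":
        T=np.eye(4);T[:3,:3]=s["orientation"];T[:3,3]=s["position"];P=T@np.array(i["tool_from_camera"])
    else: P=np.array(i["pose"])
    if save: cv2.imwrite(f"pics/{save}.png",im[:,:,::-1])
    return im,np.array(i["mtx"]),P
def ray(uv,K,P):
    d=np.linalg.inv(K)@[uv[0],uv[1],1]; d=P[:3,:3]@[d[0],-d[1],-d[2]]
    return P[:3,3],d
def plane(uv,K,P,z):
    o,d=ray(uv,K,P); return o+d*(z-o[2])/d[2]
def proj(p,K,P):
    c=P[:3,:3].T@(np.array(p)-P[:3,3]); u=K@[c[0],-c[1],-c[2]]; return u[:2]/u[2]
def tri(rays):
    A=0;b=0;
    for o,d in rays:
        d=d/np.linalg.norm(d);M=np.eye(3)-np.outer(d,d);A=A+M;b=b+M@o
    return np.linalg.solve(A,b)
def blobs(m,amin=15):
    n,l,st,c=cv2.connectedComponentsWithStats(m.astype(np.uint8)); 
    return [(st[i,4],c[i],st[i,:4]) for i in range(1,n) if st[i,4]>=amin]
E
python3 - <<'E'
from h import *
im,K,P=look("top"); hsv=cv2.cvtColor(im,cv2.COLOR_RGB2HSV);H,S,V=[hsv[...,k].astype(int) for k in range(3)]
for n,uv in dict(blue=(142,233),white=(163,248),green=(157,196),grey=(399,200),yel=(376,227),red=(390,253),carr=(212,195)).items(): print(n,uv,hsv[uv[1],uv[0]])
def show(n,m,z,amin=15):
    for a,c,b in blobs(m,amin): print(n,a,c,b,plane(c,K,P,z)[:2])
show("blue block",(H>100)&(H<110)&(S>150)&(V>150),.062,100)
show("bluecap",(H>110)&(H<125)&(S>150)&(V>100),.11)
show("orange",(H>5)&(H<20)&(S>150)&(V>120),.05,400)
for n,m,z in [("orange",(H>5)&(H<20)&(S>150)&(V>120),.05),("foam",(S<60)&(V>150),.044),("navyblue",(H>95)&(H<125)&(S>100)&(V>60),.03)]:
    m=m.astype(np.uint8); m[:125]=0; m[:, :100]=0; m[:,430:]=0; m[290:]=0
    cs,_=cv2.findContours(cv2.morphologyEx(m,cv2.MORPH_CLOSE,np.ones((7,7))),cv2.RETR_EXTERNAL,cv2.CHAIN_APPROX_NONE)
    for c in cs:
        if cv2.contourArea(c)<500: continue
        w=np.array([plane(p[0],K,P,z)[:2] for p in c],np.float32); r=cv2.minAreaRect(w); print(n,r)
E
```

```text
blue (142, 233) [104 208 254]
white (163, 248) [  0   0 254]
green (157, 196) [ 69 210 226]
grey (399, 200) [ 90   3 179]
yel (376, 227) [150   3  73]
red (390, 253) [  1 173 164]
carr (212, 195) [101 171 255]
blue block 388 [242.0619 206.5902] [204 166  87  60] [0.5173 0.0613]
blue block 266 [260.1541 180.7594] [229 171  70  26] [0.5901 0.0101]
blue block 110 [141.2455 232.9364] [136 228  12  11] [0.4438 0.3461]
orange 424 [164.7854 220.0943] [133 184  49  78] [0.4795 0.2826]
orange ((0.4742680490016937, 0.30546247959136963), (0.2091108113527298, 0.12136533111333847), 6.818971157073975)
foam ((0.4626525640487671, -0.33914536237716675), (0.19765396416187286, 0.12547852098941803), 2.3541598320007324)
foam ((0.5480457544326782, 0.03636116534471512), (0.14942902326583862, 0.08687631785869598), 75.84896087646484)
navyblue ((0.5494092106819153, 0.036709293723106384), (0.2627747654914856, 0.12192221730947495), 75.87080383300781)
```

```bash
cat >> h.py <<'E'
def go(x,y,z,ya=None):
    """tool-axis shift to TCP target, and turn to put tool x axis at world yaw ya"""
    s=ctrl.state();R=np.array(s["orientation"]);d=R.T@(np.array([x,y,z])-s["position"])
    a=np.degrees(np.arctan2(R[1,0],R[0,0])); t=None if ya is None else -((ya-a+180)%360-180)
    print("t",round(s["time_s"],2),"shift",d,"n",round(np.linalg.norm(d)/.0417,1),"turn",t,"j6",round(s["q"][5],1))
    if t is not None:
        c,q=np.cos(np.radians(t)),np.sin(np.radians(t)); print("  shift if turned first",np.array([c*d[0]+q*d[1],-q*d[0]+c*d[1],d[2]]))
E
echo '[[-0.0342, -0.014, -0.01, 0], [-0.0342, -0.014, -0.01, 0], [-0.0342, -0.014, -0.01, 0], [-0.0342, -0.014, -0.01, 0], [-0.0342, -0.014, -0.01, 0], [-0.0342, -0.014, -0.01, 0], [-0.0342, -0.014, -0.01, 0], [-0.0342, -0.014, -0.01, 0], [-0.0342, -0.014, -0.01, -7], [-0.0342, -0.014, -0.01, -7], [-0.0342, -0.014, -0.01, -7]]' | python3 steer.py
echo '[[0, 0, 0, -1], [0, 0, 0, 0], [0, 0, 0, 0]]' | python3 steer.py
python3 - <<'E'
from h import *
look("wrist","w1"); go(.474,.305,.33,186.8)
E
```

```text
time_s: 1.07
position: [0.4823, 0.3156, 0.3254]
orientation: [[-0.995, -0.1, -0.0], [-0.1, 0.995, -0.0], [0.0, -0.0, -1.0]]
contact_force: [0.1, 1.6, -0.2]
grip_width: 0.0879
grasp_force: 0.0
time_s: 1.32
position: [0.4808, 0.3172, 0.3241]
orientation: [[-0.994, -0.109, -0.002], [-0.109, 0.994, -0.0], [0.002, -0.0, -1.0]]
contact_force: [0.7, 0.2, -0.4]
grip_width: 0.0882
grasp_force: 0.0
t 1.37 shift [ 0.0076 -0.0119 -0.0059] n 0.4 turn -0.445175698315893 j6 -74.7
  shift if turned first [ 0.0077 -0.0118 -0.0059]
```

View pics/w1.png

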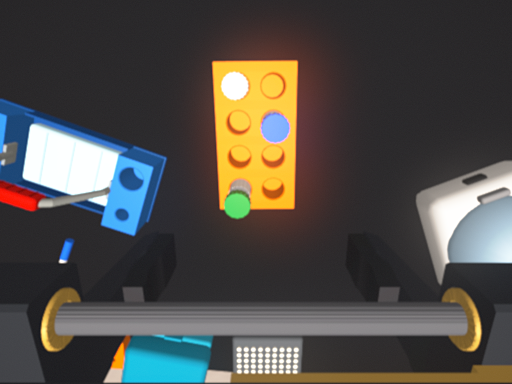

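Wrist view: white cap (235,86), blue cap (275,127), green cap (237,205). The carrier's left-end wells are at (131,178) for the big one and (122,214) for the small one. I'll get positions from these, then go over the carrier.

Run:
```python
from h import *
im,K,P=look("wrist"); hsv=cv2.cvtColor(im,cv2.COLOR_RGB2HSV);H,S,V=[hsv[...,k].astype(int) for k in range(3)]
roi=np.zeros(H.shape,bool);roi[55:230,205:305]=1
for n,m,z in [("blue",(H>100)&(H<130)&(S>90),.111),("white",(S<60)&(V>200),.085),("green",(H>50)&(H<85)&(S>120),.111)]:
    for a,c,b in blobs(m&roi,60): print(n,a,c,b,plane(c,K,P,z))
m=((H>3)&(H<25)&(S>120)&(V>90)&roi).astype(np.uint8)
m=cv2.morphologyEx(m,cv2.MORPH_CLOSE,np.ones((9,9)))
c=max(cv2.findContours(m,0,cv2.CHAIN_APPROX_NONE)[0],key=cv2.contourArea)
print("rack",cv2.minAreaRect(np.array([plane(p[0],K,P,.05)[:2] for p in c],np.float32)))
go(.549,.037,.34,255.9)
```

```text
blue 613 [274.3931 127.633 ] [261 114  28  28] [0.4448 0.3304 0.111 ]
white 580 [234.1172  85.9414] [221  72  27  28] [0.4032 0.2766 0.085 ]
green 534 [236.2903 205.7004] [224 193  26  26] [0.5488 0.2941 0.111 ]
rack ((0.4688369929790497, 0.3150483965873718), (0.21506913006305695, 0.12572242319583893), 6.872081756591797)
t 1.42 shift [-0.0371 -0.2869 -0.0158] n 6.9 turn -69.48755163433486 j6 -74.7
  shift if turned first [ 0.2557 -0.1353 -0.0158]
```

```bash
echo '[[-0.005, -0.041, -0.002, 0], [-0.005, -0.041, -0.002, 0], [-0.005, -0.041, -0.002, 0], [-0.005, -0.041, -0.002, 0], [-0.005, -0.041, -0.002, 0], [-0.005, -0.041, -0.002, 0], [-0.005, -0.041, -0.002, 0], [0, 0, 0, -7], [0, 0, 0, -7], [0, 0, 0, -7], [0, 0, 0, -7], [0, 0, 0, -7]]' | python3 steer.py
echo '[[0, 0, 0, -7], [0, 0, 0, -7], [0, 0, 0, -7], [0, 0, 0, -7], [0, 0, 0, -6.5], [0, 0, 0, 0], [0, 0, 0, 0]]' | python3 steer.py
python3 - <<'E'
from h import *
look("wrist","w2"); go(.549,.037,.34,255.9)
E
```

```text
time_s: 2.42
position: [0.5474, 0.0373, 0.3385]
orientation: [[-0.745, -0.667, -0.001], [-0.667, 0.745, 0.0], [0.0, 0.001, -1.0]]
contact_force: [0.3, 0.5, 1.0]
grip_width: 0.0885
grasp_force: 0.0
time_s: 3.0
position: [0.5476, 0.0371, 0.3387]
orientation: [[-0.246, -0.969, -0.0], [-0.969, 0.246, 0.0], [-0.0, 0.0, -1.0]]
contact_force: [0.3, 0.8, -0.7]
grip_width: 0.0883
grasp_force: 0.0
t 3.05 shift [-0.0004 -0.0012 -0.0013] n 0.0 turn -0.1432124195043798 j6 -174.3
  shift if turned first [-0.0004 -0.0012 -0.0013]
```

View pics/w2.png

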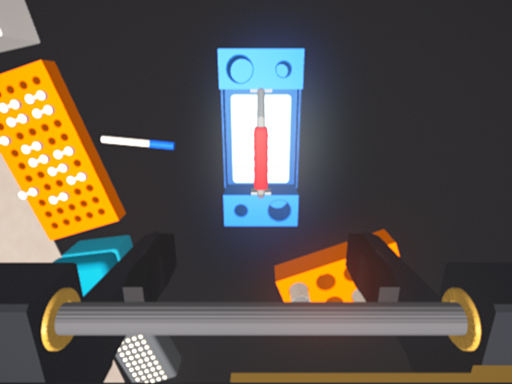

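Carrier from above: the right end is at the top, with big well (240,70) and small well (283,70). The left end has small well (241,210) and big well (279,210). The red grip is at (261,160). I'll enlarge both ends.

Run:
```python
import cv2,numpy as np
im=cv2.imread("pics/w2.png")
a=cv2.resize(im[40:95,210:310],None,fx=5,fy=5,interpolation=2);b=cv2.resize(im[182:237,210:310],None,fx=5,fy=5,interpolation=2)
cv2.imwrite("pics/w2c.png",np.vstack([a,b]))
```

```text
(no output)
```

View pics/w2c.png

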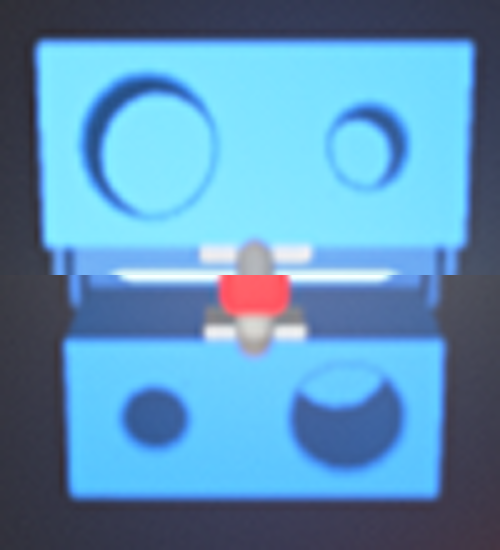

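Run:
```python
from h import *
_,K,P=look("wrist")
uv=[(239.5,68.9),(283.2,68.8),(240.5,209.9),(279.1,209.2)]
L=np.array([(.028,-.1),(-.03,-.1),(.03,.1),(-.028,.1)])
W=np.array([plane(p,K,P,.062)[:2] for p in uv]);print(W)
lc,wc=L.mean(0),W.mean(0);A=(L-lc).T@(W-wc);a=np.arctan2(A[0,1]-A[1,0],A[0,0]+A[1,1])
R=np.array([[np.cos(a),-np.sin(a)],[np.sin(a),np.cos(a)]]);t=wc-R@lc
print("yaw",np.degrees(a),"t",t,"res",W-(L@R.T+t))
for n,p in dict(br=L[0],sr=L[1],sl=L[2],bl=L[3],grip=(0,0)).items(): print(n,R@p+t)
go(.45,-.339,.33,182)
```

```text
[[ 0.5492 -0.0684]
 [ 0.4934 -0.0544]
 [ 0.6005  0.1239]
 [ 0.5439  0.1371]]
yaw -14.222466252299004 t [0.5468 0.0346] res [[-0.0001  0.0009]
 [ 0.0003  0.0006]
 [ 0.0001 -0.0002]
 [-0.0003 -0.0013]]
br [ 0.5493 -0.0693]
sr [ 0.4931 -0.055 ]
sl [0.6004 0.1241]
bl [0.5442 0.1384]
grip [0.5468 0.0346]
t 3.1 shift [0.3882 0.0025 0.0088] n 9.3 turn 73.77841611160784 j6 -174.3
  shift if turned first [ 0.1109 -0.3721  0.0088]
```

```bash
echo '[[0.039, 0, 0.001, 0], [0.039, 0, 0.001, 0], [0.039, 0, 0.001, 0], [0.039, 0, 0.001, 0], [0.039, 0, 0.001, 0], [0.039, 0, 0.001, 0], [0.039, 0, 0.001, 0], [0.039, 0, 0.001, 0], [0.039, 0, 0.001, 0], [0.039, 0, 0.001, 0], [0, 0, 0, 7], [0, 0, 0, 7]]' | python3 steer.py
echo '[[0, 0, 0, 7], [0, 0, 0, 7], [0, 0, 0, 7], [0, 0, 0, 7], [0, 0, 0, 7], [0, 0, 0, 7], [0, 0, 0, 7], [0, 0, 0, 7], [0, 0, 0, 4], [0, 0, 0, 0], [0, 0, 0, 0]]' | python3 steer.py
python3 - <<'E'
from h import *
im,K,P=look("wrist"); hsv=cv2.cvtColor(im,cv2.COLOR_RGB2HSV)
c=proj((.46,-.339,.06),K,P).astype(int);print(c)
x0,y0=max(c[0]-80,0),max(c[1]-110,0);o=cv2.resize(im[y0:y0+200,x0:x0+200],None,fx=3,fy=3,interpolation=2);print(x0,y0)
cv2.imwrite("pics/w3.png",o[:,:,::-1])
np.savez("w3.npz",im=im,K=K,P=P)
go(.45,-.339,.33,182)
E
```

```text
time_s: 4.1
position: [0.4769, -0.1687, 0.3376]
orientation: [[-0.681, -0.73, -0.05], [-0.72, 0.681, -0.136], [0.134, -0.057, -0.989]]
contact_force: [-0.3, 0.3, 0.2]
grip_width: 0.0879
grasp_force: 0.0
time_s: 5.02
position: [0.4773, -0.1679, 0.3375]
orientation: [[-0.975, 0.214, -0.05], [0.219, 0.966, -0.136], [0.019, -0.144, -0.989]]
contact_force: [0.4, -0.1, -0.0]
grip_width: 0.0879
grasp_force: 0.0
[174 160]
94 50
t 5.07 shift [-0.011  -0.1699  0.0322] n 4.2 turn -14.658228978883812 j6 -104.7
  shift if turned first [ 0.0324 -0.1672  0.0322]
```

View pics/w3.png

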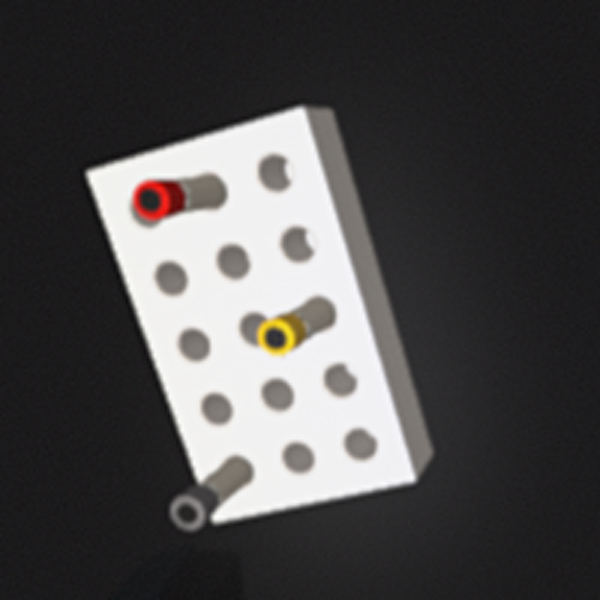

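The picture shows the foam rack: grey stopper at the lower left, yellow in the middle, red at the top. Joint 6 hit its lower limit on the way, which left the tool tilted by 8°. The opposite limit should tilt it back, so I'll turn to that one and undo the tilt by mirroring the move.

```bash
echo '[[0, 0, 0, 7.1], [0, 0, 0, 7.1], [0, 0, 0, 7.1], [0, 0, 0, 7.1], [0, 0, 0, 7.1], [0, 0, 0, 7.1], [0, 0, 0, 7.1], [0, 0, 0, 7.1], [0, 0, 0, 7.1], [0, 0, 0, 7.1], [0, 0, 0, 7.1], [0, 0, 0, 7.1]]' | python3 steer.py >/dev/null
echo '[[0, 0, 0, 7.1], [0, 0, 0, 7.1], [0, 0, 0, 7.1], [0, 0, 0, 7.1], [0, 0, 0, 7.1], [0, 0, 0, 7.1], [0, 0, 0, 7.1], [0, 0, 0, 7.1], [0, 0, 0, 7.1], [0, 0, 0, 7.1], [0, 0, 0, 7.1], [0, 0, 0, 7.1]]' | python3 steer.py >/dev/null
echo '[[0, 0, 0, 7.1], [0, 0, 0, 7.1], [0, 0, 0, 7.1], [0, 0, 0, 7.1], [0, 0, 0, 7.1], [0, 0, 0, 7.1], [0, 0, 0, 7.1], [0, 0, 0, 7.1], [0, 0, 0, 7.1], [0, 0, 0, 7.1], [0, 0, 0, 7.1], [0, 0, 0, 7.1]]' | python3 steer.py
echo '[[0, 0, 0, 7.1], [0, 0, 0, 7.1], [0, 0, 0, 7.1], [0, 0, 0, 5]]' | python3 steer.py
python3 -c "
from h import *
s=ctrl.state();print(s['q']);go(.5368,-.005,.3375)"
```

```text
time_s: 8.07
position: [0.4773, -0.1681, 0.3375]
orientation: [[0.029, -0.998, -0.05], [-0.99, -0.022, -0.136], [0.135, 0.054, -0.989]]
contact_force: [-0.0, -0.1, 0.4]
grip_width: 0.088
grasp_force: 0.0
time_s: 8.4
position: [0.4773, -0.1681, 0.3375]
orientation: [[-0.416, -0.908, -0.05], [-0.898, 0.419, -0.136], [0.145, -0.012, -0.989]]
contact_force: [-0.5, -0.1, 1.2]
grip_width: 0.0882
grasp_force: 0.0
[-27.2907  -2.5946  92.2058  -8.2919  89.3629 177.568 ]
t 8.4 shift [-0.1712  0.0143 -0.0252] n 4.2 turn None j6 177.6
```

```bash
echo '[[-0.0384, 0.0033, -0.0056, 0], [-0.0384, 0.0033, -0.0056, 0], [-0.0384, 0.0033, -0.0056, 0]]' | python3 steer.py
python3 -c "
from h import *
s=ctrl.state();print(s['q'])"
```

```text
time_s: 8.65
position: [0.4937, -0.1042, 0.3446]
orientation: [[-0.343, -0.939, -0.033], [-0.934, 0.344, -0.096], [0.102, -0.002, -0.995]]
contact_force: [1.4, -0.3, 0.8]
grip_width: 0.0883
grasp_force: 0.0
[-21.4655  -2.6589  91.2778  -5.8355  91.1107 178.5529]
```

```bash
echo '[[-0.0395, 0, -0.003, 0], [-0.0395, 0, -0.003, 0], [-0.0395, 0, -0.003, 0], [-0.0395, 0, -0.003, 0], [0, 0, 0, 0]]' | python3 steer.py
python3 -c "
from h import *
s=ctrl.state();print(s['q'],s['orientation'])"
```

```text
time_s: 9.07
position: [0.5187, -0.0278, 0.3495]
orientation: [[-0.231, -0.973, -0.012], [-0.972, 0.232, -0.036], [0.037, 0.003, -0.999]]
contact_force: [0.5, -0.3, 0.4]
grip_width: 0.088
grasp_force: 0.0
[-14.7584  -1.0192  88.9739  -2.1467  92.1735 178.5576] [[-0.2314 -0.9728 -0.0117]
 [-0.9721  0.2317 -0.0356]
 [ 0.0374  0.0032 -0.9993]]
```

```bash
echo '[[-0.0395, 0, -0.001, 0], [-0.0395, 0, -0.001, 0], [-0.014, 0, 0, 0], [0, 0, 0, 0]]' | python3 steer.py
python3 -c "
from h import *
s=ctrl.state();print(s['q'],s['orientation'])"
```

```text
time_s: 9.4
position: [0.5283, 0.0158, 0.3491]
orientation: [[-0.168, -0.986, -0.005], [-0.986, 0.168, -0.002], [0.003, 0.004, -1.0]]
contact_force: [-0.4, -0.2, 0.2]
grip_width: 0.0884
grasp_force: 0.0
[-11.0559  -0.0393  88.0232  -0.1703  92.2615 178.5904] [[-0.1677 -0.9858 -0.0048]
 [-0.9858  0.1677 -0.0021]
 [ 0.0029  0.0044 -1.    ]]
```

```bash
echo '[[0, 0, 0, -7], [0, 0, 0, -7], [0, 0, 0, -7], [0, 0, 0, -7], [0, 0, 0, -7], [0, 0, 0, -7], [0, 0, 0, -7], [0, 0, 0, -7], [0, 0, 0, -7], [0, 0, 0, -7], [0, 0, 0, -7], [0, 0, 0, -7]]' | python3 steer.py >/dev/null
echo '[[0, 0, 0, -7], [0, 0, 0, -7], [0, 0, 0, -4]]' | python3 steer.py 
python3 -c "
from h import *
s=ctrl.state();print(s['q'],s['orientation']);go(.46,-.339,.33,2)"
```

```text
time_s: 10.65
position: [0.5281, 0.014, 0.3491]
orientation: [[0.999, 0.044, -0.005], [0.044, -0.999, -0.003], [-0.005, 0.003, -1.0]]
contact_force: [0.1, -0.1, 0.0]
grip_width: 0.0881
grasp_force: 0.0
[-11.219   -0.0584  88.042   -0.2269  92.2635  76.2415] [[ 0.999   0.0442 -0.005 ]
 [ 0.0442 -0.999  -0.003 ]
 [-0.0051  0.0028 -1.    ]]
t 10.65 shift [-0.0835  0.3496  0.0205] n 8.6 turn 0.5305423017117334 j6 76.2
  shift if turned first [-0.0803  0.3503  0.0205]
```

```bash
echo '[[-0.009, 0.039, 0.002, 0], [-0.009, 0.039, 0.002, 0], [-0.009, 0.039, 0.002, 0], [-0.009, 0.039, 0.002, 0], [-0.009, 0.039, 0.002, 0], [-0.009, 0.039, 0.002, 0], [-0.009, 0.039, 0.002, 0], [-0.009, 0.039, 0.002, 0], [-0.009, 0.039, 0.002, 0], [0, 0, 0, 0], [0, 0, 0, 0]]' | python3 steer.py 0.06
python3 - <<'E'
from h import *
im,K,P=look("wrist"); 
c=proj((.46,-.339,.06),K,P).astype(int);print(c)
x0,y0=max(c[0]-80,0),max(c[1]-110,0);o=cv2.resize(im[y0:y0+200,x0:x0+200],None,fx=3,fy=3,interpolation=2);print(x0,y0)
cv2.imwrite("pics/w4.png",o[:,:,::-1])
np.savez("w4.npz",im=im,K=K,P=P)
go(.46,-.339,.33,2)
E
```

```text
time_s: 11.57
position: [0.4593, -0.3412, 0.3313]
orientation: [[0.999, 0.034, -0.006], [0.034, -0.999, -0.001], [-0.006, 0.001, -1.0]]
contact_force: [0.3, 0.9, -0.2]
grip_width: 0.06
grasp_force: 0.0
[258 144]
178 34
t 11.62 shift [-0.     -0.0006  0.0016] n 0.0 turn 0.09433569372390593 j6 39.8
  shift if turned first [-0.     -0.0006  0.0016]
```

View pics/w4.png

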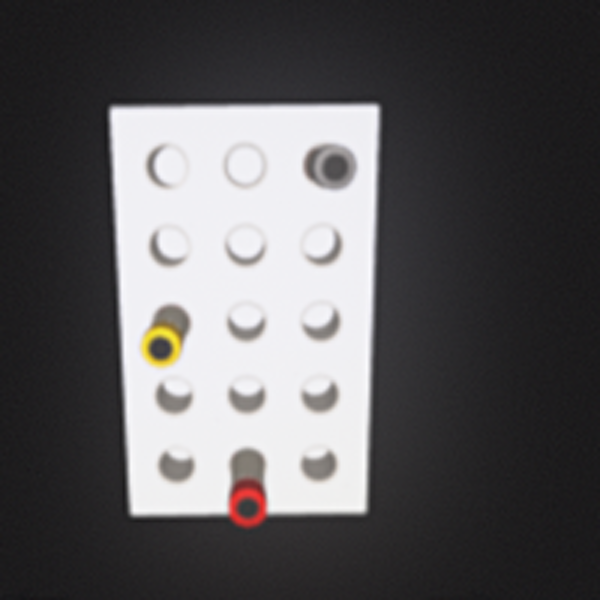

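The grey stopper's top is at crop (334,167), which is full-image pixel (289.0,89.3). Its hole is at about crop (323,165).

Run:
```python
from h import *
d=np.load("w4.npz");im,K,P=d["im"],d["K"],d["P"]
f=lambda x,y:(178+x/3-.33,34+y/3-.33)
top=plane(f(334,167),K,P,.104);print("greytop",top,"hole",plane(f(323,165),K,P,.044),"row2",plane(f(170,245),K,P,.044),plane(f(321,245),K,P,.044))
print("yel",plane(f(162,347),K,P,.104),"red",plane(f(248,507),K,P,.104))
im2,K2,P2=look("top"); print(plane((399,200),K2,P2,.104), proj(top,K2,P2))
im3,K3,P3=look("scene"); 
u=proj(top,K3,P3).astype(int);print(u); cv2.imwrite("pics/s4.png",cv2.resize(im3[u[1]-40:u[1]+60,u[0]-60:u[0]+80],None,fx=5,fy=5,interpolation=2)[:,:,::-1])
go(top[0],top[1],.18,2)
```

```text
greytop [ 0.5351 -0.3724  0.104 ] hole [ 0.5351 -0.3725  0.044 ] row2 [ 0.4969 -0.3031  0.044 ] [ 0.4994 -0.3737  0.044 ]
yel [ 0.4605 -0.3046  0.104 ] red [ 0.3899 -0.3433  0.104 ]
[ 0.5337 -0.3656  0.104 ] [401.5143 199.4622]
[182 156]
t 11.72 shift [0.0733 0.0371 0.152 ] n 4.1 turn 0.2766996892511031 j6 39.7
  shift if turned first [0.0735 0.0367 0.152 ]
```

```bash
echo '[[0.0147, 0.0074, 0.03, 0], [0.0147, 0.0074, 0.03, 0], [0.0147, 0.0074, 0.03, 0], [0.0147, 0.0074, 0.03, 0], [0.0147, 0.0074, 0.03, 0], [0, 0, 0, 0], [0, 0, 0, 0]]' | python3 steer.py 0.05
python3 -c "
from h import *
go(.5351,-.3724,.0765,2)"
```

```text
time_s: 12.3
position: [0.5351, -0.3706, 0.1799]
orientation: [[0.999, 0.042, -0.008], [0.042, -0.999, 0.001], [-0.008, -0.002, -1.0]]
contact_force: [-0.7, -0.5, -0.3]
grip_width: 0.0501
grasp_force: 0.0
t 12.3 shift [0.0007 0.002  0.1034] n 2.5 turn 0.40447200476671696 j6 42.7
  shift if turned first [0.0007 0.002  0.1034]
```

```bash
echo '[[0.001, 0.002, 0.026, 0], [0, 0, 0.026, 0], [0, 0, 0.026, 0], [0, 0, 0.0255, 0], [0, 0, 0, 0], [0, 0, 0, 0]]' | python3 steer.py
echo '[[0, 0, 0, 0], [0, 0, 0, 0], [0, 0, 0, 0], [0, 0, 0, 0], [0, 0, 0, 0], [0, 0, 0, 0], [0, 0, 0, 0]]' | python3 steer.py 0 12
echo '[[0, 0, -0.01, 0], [0, 0, -0.02, 0], [0, 0, -0.03, 0], [0, 0, -0.035, 0], [0, 0, -0.035, 0], [0, 0, -0.03, 0], [0, 0, -0.02, 0], [0, 0, 0, 0]]' | python3 steer.py
python3 -c "
from h import *
s=ctrl.state();print(s['orientation'],s['position']);go(.4931,-.055,.25,75.8)"
```

```text
time_s: 12.8
position: [0.5362, -0.3747, 0.0802]
orientation: [[0.999, 0.04, -0.004], [0.04, -0.999, -0.002], [-0.004, 0.002, -1.0]]
contact_force: [0.2, 0.2, 1.2]
grip_width: 0.0501
grasp_force: 0.0
time_s: 13.38
position: [0.5369, -0.3758, 0.08]
orientation: [[0.999, 0.04, -0.003], [0.039, -0.999, -0.004], [-0.003, 0.003, -1.0]]
contact_force: [-0.4, 1.7, 10.4]
grip_width: 0.0054
grasp_force: 5.2
time_s: 14.05
position: [0.5387, -0.3766, 0.2653]
orientation: [[0.999, 0.04, 0.002], [0.04, -0.999, -0.009], [0.002, 0.009, -1.0]]
contact_force: [-0.5, -0.4, 0.7]
grip_width: 0.0004
grasp_force: 0.0
[[ 0.9992  0.0395  0.0024]
 [ 0.0395 -0.9992 -0.0089]
 [ 0.002   0.009  -1.    ]] [ 0.5387 -0.3766  0.2653]
t 14.05 shift [-0.0329 -0.3232  0.0123] n 7.8 turn -73.53396253024465 j6 42.6
  shift if turned first [ 0.3007 -0.1232  0.0123]
```

It missed: the fingers closed on nothing. I'll look at the tube.

```bash
echo '[[0, 0, -0.02, 0], [0, 0, -0.02, 0], [-0.01, 0, 0, 0], [0, 0, 0, 0], [0, 0, 0, 0]]' | python3 steer.py 0.06
python3 - <<'E'
from h import *
im,K,P=look("wrist"); np.savez("w5.npz",im=im,K=K,P=P)
c=proj((.535,-.3724,.08),K,P).astype(int);print(c)
x0,y0=max(c[0]-60,0),max(c[1]-60,0);a=cv2.resize(im[y0:y0+120,x0:x0+120],(480,480),interpolation=2);print(x0,y0)
im3,K3,P3=look("scene"); 
u=proj((.535,-.3724,.08),K3,P3).astype(int);print(u);b=cv2.resize(im3[u[1]-30:u[1]+50,u[0]-20:u[0]+60],None,fx=3,fy=3,interpolation=2)
b=cv2.copyMakeBorder(b,0,240,0,0,0)
cv2.imwrite("pics/w5.png",np.hstack([a,b])[:,:,::-1])
E
```

```text
time_s: 14.47
position: [0.5259, -0.3748, 0.2967]
orientation: [[0.999, 0.039, -0.006], [0.039, -0.999, -0.0], [-0.006, 0.0, -1.0]]
contact_force: [-0.5, 0.4, -0.8]
grip_width: 0.0317
grasp_force: 0.0
[259 145]
199 85
[183 163]
```

View pics/w5.png

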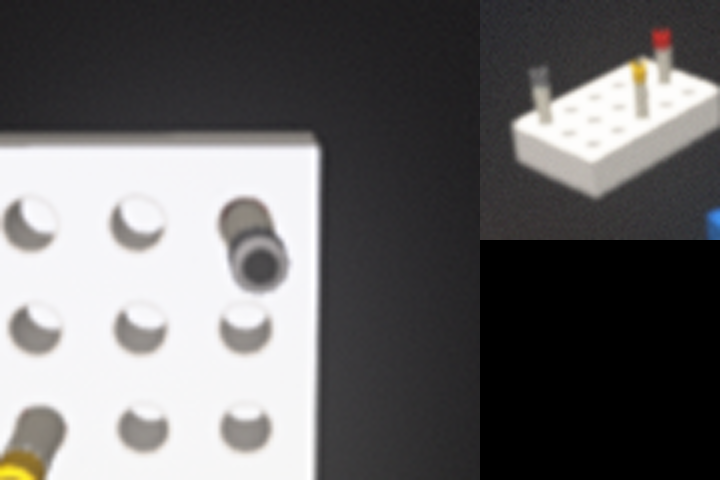

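Run:
```python
from h import *
d=np.load("w5.npz");K,P=d["K"],d["P"];e=np.load("w4.npz")
uv=(199+259/4-.4,85+263/4-.4);print("top",plane(uv,K,P,.104),"hole",plane((199+246/4-.4,85+222/4-.4),K,P,.044),"row2",plane((199+246/4-.4,85+328/4-.4),K,P,.044))
print("edge x",plane((260,85+143/4-.4),K,P,.044),plane((199+318/4-.4,140),K,P,.044))
f=lambda x,y:(178+x/3-.33,34+y/3-.33)
print("tri",tri([ray(uv,K,P),ray(f(334,167),e["K"],e["P"])]))
c=np.load("w3.npz");g=(94+188/3-.33,50+512/3-.33)
print("w3",plane(g,c["K"],c["P"],.104),tri([ray(uv,K,P),ray(f(334,167),e["K"],e["P"]),ray(g,c["K"],c["P"])]))
im,K2,P2=look("top");m=im[190:212,388:412].astype(int);print(proj((.535,-.3724,.104),K2,P2),proj((.535,-.3724,.044),K2,P2));print(m.sum(2)//3)
```

```text
top [ 0.5341 -0.3774  0.104 ] hole [ 0.5358 -0.3735  0.044 ] row2 [ 0.4995 -0.3749  0.044 ]
edge x [ 0.5616 -0.3724  0.044 ] [ 0.5368 -0.3974  0.044 ]
tri [ 0.5342 -0.3751  0.0997]
w3 [ 0.5345 -0.3723  0.104 ] [ 0.5347 -0.3748  0.1009]
[401.523 199.502] [394.7285 200.0032]
[[ 86  91  89  91  96 136 137 134 132 134 144 184 187 191 180 120  36  18
   22  41  83  85  76  72]
 [243 241 241 242 244 252 252 253 253 252 253 255 255 255 255 206  55  21
   24  36  87  83  78  79]
 [255 255 255 255 255 255 255 255 255 255 255 255 255 255 255 216  52  23
   25  39  92  88  84  74]
 [255 255 255 255 255 255 255 255 255 255 255 255 255 255 255 216  58  18
   21  36 101 136 122  82]
 [255 255 255 255 255 255 255 255 255 255 255 255 255 255 255 240  72  18
   17  39 111 166 142  90]
 [255 254 254 255 255 255 255 255 255 255 255 255 255 255 255 253  85  15
   19  38  93 102 107  75]
 [254 254 255 255 255 255 255 255 255 255 255 255 255 255 255 246  90  20
   20  43  91  75  80  73]
 [255 255 255 255 255 249 216 200 235 246 251 250 211 209 200 184 111  27
   19  40  85  78  78  76]
 [254 255 255 255 
[... 696 characters left out ...]
55 255 255 255 255 255 255 255 255 255 255 255 255 255 255 182  39
   21  20  36  78  79  75]
 [255 255 254 255 254 255 255 255 255 255 255 255 254 255 255 255 214  55
   21  24  38  77  71  71]
 [254 255 254 254 255 254 255 255 255 255 255 255 255 255 255 255 215  54
   16  27  35  74  85  91]
 [255 254 255 255 255 255 255 255 255 255 255 255 255 255 255 255 216  50
   17  20  38  92 123 129]
 [254 254 254 255 255 255 255 252 253 255 255 255 255 255 255 255 216  58
   11  17  38 104 145 124]
 [255 255 255 255 255 254 237 170 173 208 254 255 255 255 255 255 238  67
   12  19  39  86  85  96]
 [255 254 254 255 255 255 253 165 138 158 227 255 255 255 255 255 253  84
    9  24  37  74  77  74]]
```

```bash
echo '[[0.0088, 0, 0.03, 0], [0, 0, 0.04, 0], [0, 0, 0.04, 0], [0, 0, 0.04, 0], [0, 0, 0.035, 0], [0, 0, 0.02, 0], [0, 0, 0.012, 0], [0, 0, 0, 0], [0, 0, 0, 0]]' | python3 steer.py 0.05
python3 - <<'E'
from h import *
s=ctrl.state();print(s["position"],s["orientation"],s["contact_force"])
im,K,P=look("wrist"); np.savez("w6.npz",im=im,K=K,P=P)
for p in [(.5347,-.3745,.104),s["position"],np.array(s["position"])+[0,0,.0187]]: print(proj(p,K,P))
im3,K3,P3=look("scene"); u=proj((.535,-.3745,.09),K3,P3).astype(int)
b=cv2.resize(im3[u[1]-30:u[1]+30,u[0]-30:u[0]+30],(300,300),interpolation=2)
cv2.imwrite("pics/w6.png",np.hstack([cv2.resize(im[130:330,160:360],(480,480)),cv2.copyMakeBorder(b,0,180,0,0,0)])[:,:,::-1])
go(.5347,-.3745,.0765,2)
E
```

```text
time_s: 15.37
position: [0.5349, -0.3751, 0.0813]
orientation: [[0.999, 0.039, -0.005], [0.039, -0.999, -0.001], [-0.005, 0.001, -1.0]]
contact_force: [-0.5, -0.1, 0.5]
grip_width: 0.0503
grasp_force: 0.0
[ 0.5349 -0.3751  0.0813] [[ 0.9992  0.0395 -0.005 ]
 [ 0.0395 -0.9992 -0.0014]
 [-0.005   0.0012 -1.    ]] [-0.4784 -0.084   0.482 ]
[260.2288 248.3873]
[261.2658 229.1614]
[261.3988 244.4374]
t 15.47 shift [-0.0012 -0.0018  0.007 ] n 0.2 turn 0.26321160205466754 j6 42.6
  shift if turned first [-0.0012 -0.0018  0.007 ]
```

View pics/w6.png

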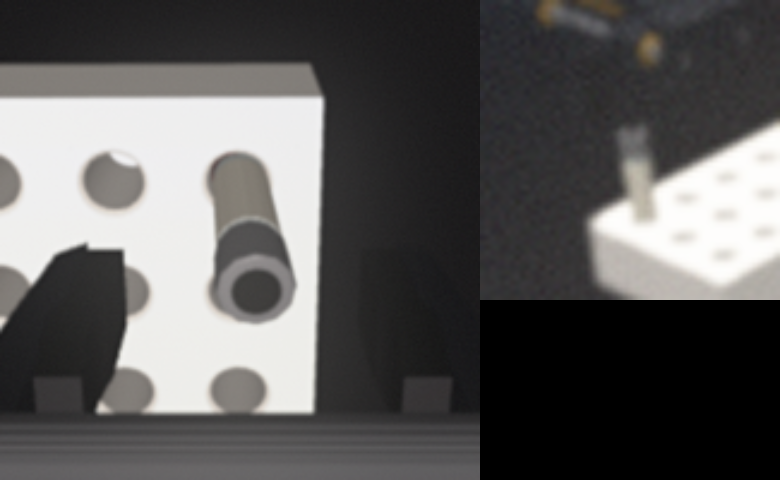

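Tube top is at crop (256,292), which is full-image pixel (266.7,251.7). It stands between the fingers but about 3 mm towards the right finger. I'll centre on it, go a little lower and close in steps while watching.

```bash
echo '[[0, 0.003, 0.007, 0], [0, 0, 0, 0]]' | python3 steer.py 0.03 20
for o in 1 2 3; do echo '[[0, 0, 0, 0]]' | python3 steer.py 0.0 20 | grep -v orien; done
```

```text
time_s: 15.63
position: [0.5353, -0.379, 0.0751]
orientation: [[0.999, 0.039, -0.003], [0.039, -0.999, -0.003], [-0.003, 0.003, -1.0]]
contact_force: [0.5, -1.0, -1.0]
grip_width: 0.039
grasp_force: 0.0
time_s: 15.72
position: [0.535, -0.3785, 0.0749]
contact_force: [-0.1, 0.4, 0.2]
grip_width: 0.0325
grasp_force: 0.0
time_s: 15.8
position: [0.5351, -0.3784, 0.0749]
contact_force: [0.9, -0.6, 0.1]
grip_width: 0.0256
grasp_force: 0.0
time_s: 15.88
position: [0.535, -0.3783, 0.0747]
contact_force: [-0.1, 0.1, 0.1]
grip_width: 0.019
grasp_force: 0.0
```

```bash
for o in 1 2 3; do echo '[[0, 0, 0, 0]]' | python3 steer.py | grep -v orien; done
```

```text
time_s: 15.97
position: [0.535, -0.3782, 0.0747]
contact_force: [0.7, -0.4, 0.7]
grip_width: 0.0164
grasp_force: 20.0
time_s: 16.05
position: [0.535, -0.3782, 0.0747]
contact_force: [-0.7, -0.2, 0.4]
grip_width: 0.0163
grasp_force: 20.0
time_s: 16.13
position: [0.535, -0.3782, 0.0746]
contact_force: [-0.2, -0.9, 1.3]
grip_width: 0.0164
grasp_force: 20.0
```

```bash
echo '[[0, 0, -0.005, 0], [0, 0, -0.01, 0], [0, 0, -0.02, 0], [0, 0, -0.03, 0], [0, 0, -0.03, 0], [0, 0, -0.02, 0], [0, 0, -0.01, 0], [0, 0, 0, 0]]' | python3 steer.py
python3 -c "
from h import *
go(.4931,-.055,.19,75.8)"
```

```text
time_s: 16.8
position: [0.5368, -0.3791, 0.2033]
orientation: [[0.999, 0.04, -0.0], [0.04, -0.999, -0.006], [-0.001, 0.006, -1.0]]
contact_force: [0.3, -0.1, -0.9]
grip_width: 0.0164
grasp_force: 20.0
t 16.8 shift [-0.0308 -0.3256  0.0114] n 7.8 turn -73.53217162952942 j6 42.4
  shift if turned first [ 0.3035 -0.1219  0.0114]
```

```bash
echo '[[-0.002, -0.015, 0, 0], [-0.003, -0.03, 0, -5], [-0.003, -0.04, 0, -7], [-0.003, -0.04, 0, 0], [-0.003, -0.04, 0, 0], [-0.003, -0.04, 0, 0], [-0.003, -0.04, 0, 0], [-0.003, -0.035, 0, 0], [-0.003, -0.02, 0, 0], [0, 0, 0, -5], [0, 0, 0, -7], [0, 0, 0, -7]]' | python3 steer.py >/dev/null
echo '[[0, 0, 0, -7], [0, 0, 0, -7], [0, 0, 0, -7], [0, 0, 0, -7], [0, 0, 0, -7], [0, 0, 0, -5], [0, 0, 0, -2.5], [0, 0, 0, 0]]' | python3 steer.py
python3 -c "
from h import *
go(.4931,-.055,.19,75.8)"
```

```text
time_s: 18.47
position: [0.4493, -0.0894, 0.1977]
orientation: [[0.244, 0.97, -0.007], [0.97, -0.244, -0.001], [-0.002, -0.007, -1.0]]
contact_force: [0.1, 0.2, -1.0]
grip_width: 0.0165
grasp_force: 20.0
t 18.47 shift [0.0441 0.0341 0.0073] n 1.3 turn 0.049108030594254615 j6 -11.8
  shift if turned first [0.0441 0.0341 0.0073]
```

```bash
echo '[[0.015, 0.012, 0, 0], [0.02, 0.015, 0, 0], [0.009, 0.007, 0.007, 0], [0, 0, 0, 0], [0, 0, 0, 0], [0, 0, 0, 0]]' | python3 steer.py
cat >> h.py <<'E'
def hand(mask,rng,K,P,s):
    """fit held-tube axis in wrist picture: rows in rng, mid column of mask; print tool-frame offsets for assumed x=0 plane"""
    R=np.array(s["orientation"]);p=np.array(s["position"]);o=[]
    for v in rng:
        c=np.where(mask[v])[0]
        if len(c)<4: continue
        a,d=ray(((c[0]+c[-1])/2,v),K,P); a=R.T@(a-p);d=R.T@d; k=-a[0]/d[0]; o.append((v,c[0],c[-1],*(a+k*d)[1:]))
    return np.array(o)
E
python3 - <<'E'
from h import *
s=ctrl.state();im,K,P=look("wrist");np.savez("w7.npz",im=im,K=K,P=P,p=s["position"],R=s["orientation"])
hsv=cv2.cvtColor(im,cv2.COLOR_RGB2HSV)
for v in range(170,250,6): print(v,[tuple(int(t) for t in hsv[v,u]) for u in range(236,290,6)])
R=np.array(s["orientation"]);p=np.array(s["position"])
print("foot",proj(p+R@[0,0,.0707],K,P),"well",proj((.4931,-.055,.062),K,P))
go(.4931,-.055,.19,75.8)
E
```

```text
time_s: 18.97
position: [0.4931, -0.0557, 0.1913]
orientation: [[0.246, 0.969, -0.006], [0.969, -0.246, -0.001], [-0.003, -0.006, -1.0]]
contact_force: [-1.1, -0.2, -0.6]
grip_width: 0.0165
grasp_force: 20.0
170 [(106, 187, 226), (106, 184, 225), (106, 184, 226), (106, 186, 104), (107, 183, 106), (106, 180, 109), (106, 194, 164), (106, 179, 227), (106, 179, 228)]
176 [(106, 188, 220), (106, 187, 224), (106, 183, 224), (107, 194, 141), (107, 183, 106), (106, 185, 106), (106, 186, 219), (106, 180, 227), (106, 180, 227)]
182 [(106, 188, 210), (106, 188, 223), (106, 188, 224), (106, 186, 226), (106, 190, 217), (106, 184, 224), (106, 184, 225), (106, 182, 226), (106, 182, 226)]
188 [(107, 188, 209), (106, 189, 224), (167, 141, 47), (158, 125, 45), (121, 103, 74), (106, 186, 223), (106, 186, 224), (106, 186, 225), (106, 185, 225)]
194 [(106, 192, 199), (106, 186, 197), (164, 136, 47), (161, 145, 44), (159, 122, 44), (106, 190, 223), (106, 187, 224), (106, 188, 224), (106, 189, 224)]
200 [(116, 52, 39), (123, 55, 42), (60, 2, 118), (22, 22, 127), (30, 7, 117), (123, 61, 46), (113, 82, 50), 
[... 615 characters left out ...]
 36, 35), (21, 11, 158), (135, 8, 67), (135, 8, 67), (130, 12, 63), (24, 12, 103), (115, 40, 38), (120, 46, 39)]
236 [(135, 20, 25), (128, 39, 26), (150, 7, 69), (150, 4, 69), (135, 7, 69), (135, 8, 67), (135, 8, 64), (113, 32, 32), (115, 49, 31)]
242 [(135, 20, 25), (120, 20, 26), (150, 4, 68), (165, 7, 77), (173, 7, 139), (173, 10, 100), (160, 12, 64), (128, 34, 30), (128, 35, 29)]
248 [(60, 10, 25), (130, 29, 26), (165, 8, 123), (0, 7, 149), (170, 8, 98), (170, 6, 129), (0, 7, 146), (120, 36, 28), (110, 28, 27)]
foot [261.0928 191.8523] well [261.6395 171.7363]
t 19.02 shift [ 0.0008 -0.0004  0.0016] n 0.0 turn -0.08673286419573856 j6 -5.7
  shift if turned first [ 0.0008 -0.0004  0.0016]
```

Run:
```python
from h import *
d=np.load("w7.npz");im,K,P=d["im"],d["K"],d["P"];s=dict(position=d["p"],orientation=d["R"])
hsv=cv2.cvtColor(im,cv2.COLOR_RGB2HSV);H,S,V=[hsv[...,k].astype(int) for k in range(3)]
B=~((H>100)&(H<113)&(S>150))
m=np.zeros_like(B);m[180:199]=B[180:199];m[199:229]=((V>90)&(S<60))[199:229]; m[:,:238]=0;m[:,285:]=0
o=hand(m,range(180,229,2),K,P,s);print(o)
for z in (-.02,0,.02,.04,.06,.0707): print(z,proj(d["p"]+d["R"]@[0,0,z],K,P))
```

```text
[[186.     248.     258.      -0.0068   0.0863]
 [188.     246.     260.      -0.0067   0.0808]
 [190.     245.     261.      -0.0066   0.0754]
 [192.     244.     262.      -0.0064   0.0703]
 [194.     244.     263.      -0.0059   0.0654]
 [196.     239.     284.       0.0003   0.0606]
 [198.     238.     284.      -0.0001   0.0561]
 [200.     246.     263.      -0.0049   0.0516]
 [202.     245.     264.      -0.0048   0.0474]
 [204.     244.     265.      -0.0047   0.0432]
 [206.     244.     266.      -0.0043   0.0392]
 [208.     243.     266.      -0.0046   0.0354]
 [210.     243.     267.      -0.0042   0.0317]
 [212.     243.     267.      -0.0041   0.028 ]
 [214.     243.     268.      -0.0037   0.0245]
 [216.     244.     268.      -0.0034   0.0211]
 [218.     244.     269.      -0.003    0.0179]
 [220.     244.     269.      -0.0029   0.0147]
 [222.     244.     269.      -0.0029   0.0116]
 [224.     244.     270.      -0.0026   0.0086]
 [226.     244.     270.      -0.0025   0.0056]
 [228.     244.     271.      -0.0022   0.0028]]
-0.02 [261.2602 246.4123]
0 [261.2099 230.0336]
0.02 [261.169  216.6932]
0.04 [261.135  205.6174]
0.06 [261.1064 196.2746]
0.0707 [261.0928 191.8523]
```

```bash
echo '[[0.0005, 0.0065, 0.015, 0], [0, 0, 0.02, 0], [0, 0, 0.017, 0], [0, 0, 0, 0], [0, 0, 0, 0]]' | python3 steer.py
python3 - <<'E'
from h import *
s=ctrl.state();im,K,P=look("wrist")
hsv=cv2.cvtColor(im,cv2.COLOR_RGB2HSV);H,S,V=[hsv[...,k].astype(int) for k in range(3)]
print("well",proj((.4931,-.055,.062),K,P),"z",s["position"])
for v in range(170,206,3): print(v,''.join('B' if (100<H[v,u]<113 and S[v,u]>150 and V[v,u]>180) else ('b' if 100<H[v,u]<113 and S[v,u]>150 else ('r' if H[v,u]>140 and V[v,u]<70 else '.')) for u in range(225,300)))
go(.4994,-.0566,.138,75.8)
E
```

```text
time_s: 19.43
position: [0.4992, -0.0571, 0.1396]
orientation: [[0.247, 0.969, -0.006], [0.969, -0.247, -0.001], [-0.003, -0.006, -1.0]]
contact_force: [-0.4, -0.4, -0.1]
grip_width: 0.0167
grasp_force: 20.0
well [253.7816 188.3294] z [ 0.4992 -0.0571  0.1396]
170 BBBBBBBBBBBBBBBBBBBBBBBBBBBBBBBBBBBBBBBBBBBBBBBBBBBBBBBBBBBBBBBBBBBBBBBBBBB
173 BBBBBBBBBBBBBBBBBBBBBBBBBBBBBBBBBBBBBBBBBBBBBBBBBBBBBBBBBBBBBBBBBBBBBBBBBBB
176 BBBBBBBBBBBBBBBBBBBBBBBBBBBBBBBBBBBBBBBBBBBBBBBBBBBBBBBBBBBBBBBBBBBBBBBBBBB
179 BBBBBBBBBBBBBBBBBBBBbbbbbbbbBBBBBBBbbbbBBBBBBBBBBBBBBBBBBBBBBBBBBBBBBBBBBBB
182 BBBBBBBBBBBBBBBBBBbbbbbbbbbbbbbbbbbbbbbbbBBBBBBBBBBBBBBBBBBBBBBBBBBBBBBBBBB
185 BBBBBBBBBBBBBBBBBbbbbbb...rrrr....bbbbbbbbBBBBBBBBBBBBBBBBBBBBBBBBBBBBBBBBB
188 BBBBBBBBBBBBBBBBBbbb.rrrrrrrrrrrrrr..bbbbbBBBBBBBBBBBBBBBBBBBBBBBBBBBBBBBBB
191 BBBBBBBBBBBBBBBBBBb.rrrrrrrrrrrrrrrrr..bbBBBBBBBBBBBBBBBBBBBBBBBBBBBBBBBBBB
194 BBBBBBBBBBBBBBBBBBbrrrrrrrrrrrrrrrrrrr.bBBBBBBBBBBBBBBBBBBBBBBBBBBBBBBBBBBB
197 BBBBBBBBBBBBBBBBBBbrrrrr............rrrbBBBBBBBBBBBBBBBBBBBBBBBBBBBBBBBBBBB
200 BBBBBBBBBBBBBBBBBBbrr...................bBBBBBBBBBBBBBBBBBBBBBBBBBBBBBBBBBB
203 BBBBBBBBBBBBBBBBBB.......................BBBBBBBBBBBBBBBBBBBBBBBBBBBBBBBBBB
t 19.48 shift [ 0.0005 -0.0009  0.0027] n 0.1 turn -0.08744335319647689 j6 -5.6
  shift if turned first [ 0.0005 -0.0009  0.0027]
```

```bash
echo '[[0, 0, 0.01, 0], [0, -0.0005, 0.01, 0], [0, -0.0005, 0.01, 0], [0, 0, 0, 0]]' | python3 steer.py | grep -v orien
echo '[[0, -0.0003, 0.008, 0], [0, -0.0003, 0.008, 0], [0, 0, 0, 0]]' | python3 steer.py| grep -v orien
python3 -c "
from h import *
go(.4977,-.0565,.0777,75.8)"
```

```text
time_s: 19.82
position: [0.4974, -0.0561, 0.1076]
contact_force: [1.1, 0.0, -0.4]
grip_width: 0.0172
grasp_force: 19.9
time_s: 20.07
position: [0.4973, -0.0562, 0.0921]
contact_force: [-0.7, -0.8, -1.2]
grip_width: 0.0163
grasp_force: 19.9
t 20.07 shift [-0.0002  0.0006  0.0144] n 0.3 turn -0.03972020359432804 j6 -5.6
  shift if turned first [-0.0002  0.0006  0.0144]
```

Entering cleanly with no force. Now the last 14 mm.

```bash
echo '[[0, -0.0003, 0.006, 0], [0, -0.0003, 0.005, 0], [0, 0, 0.003, 0], [0, 0, 0, 0]]' | python3 steer.py | grep -v orien
echo '[[0, 0, 0.002, 0], [0, 0, 0, 0]]' | python3 steer.py| grep -v orien
echo '[[0, 0, 0.002, 0], [0, 0, 0, 0]]' | python3 steer.py| grep -v orien
```

```text
time_s: 20.4
position: [0.4974, -0.0563, 0.0792]
contact_force: [0.1, 0.2, -0.8]
grip_width: 0.0165
grasp_force: 19.9
time_s: 20.57
position: [0.4978, -0.0564, 0.0778]
contact_force: [0.0, -0.0, -0.2]
grip_width: 0.0162
grasp_force: 20.0
time_s: 20.73
position: [0.4985, -0.0567, 0.077]
contact_force: [-2.7, 1.1, 7.3]
grip_width: 0.0165
grasp_force: 20.2
```

```bash
echo '[[0, 0, -0.002, 0], [0, 0, 0, 0], [0, 0, 0, 0], [0, 0, 0, 0], [0, 0, -0.02, 0], [0, 0, -0.04, 0], [0, 0, -0.04, 0], [0, 0, -0.04, 0], [0, 0, -0.04, 0], [0, 0, -0.03, 0], [0, 0, 0, 0]]' | python3 steer.py 0.045
python3 - <<'E'
from h import *
im,K,P=look("wrist");hsv=cv2.cvtColor(im,cv2.COLOR_RGB2HSV);H,S,V=[hsv[...,k].astype(int) for k in range(3)]
print(proj((.4931,-.055,.107),K,P))
c=proj((.4931,-.055,.107),K,P).astype(int)
for v in range(c[1]-24,c[1]+25,4): print(v,' '.join('%3d'%V[v,u] if S[v,u]<70 else '  .' for u in range(c[0]-36,c[0]+37,4)))
go(.41,.28,.32,6.8)
E
```

```text
time_s: 21.65
position: [0.5019, -0.0571, 0.2955]
orientation: [[0.246, 0.969, 0.007], [0.969, -0.246, -0.006], [-0.004, 0.008, -1.0]]
contact_force: [0.3, 0.2, 0.4]
grip_width: 0.0452
grasp_force: 0.0
[251.7733 158.9636]
134  49  51  54  57   .   .   .   .   .   .   .   .   .   .   .   .   .   .   .
138  48  51  54  57   .   .   .   .   .   .   .   .   .   .   .   .   .   .   .
142  47  50  52  55   .   .   .   .   .   .   .   .   .   .   .   .   .   .   .
146  48  51  51  55   .   .   .   . 113 158 151   .   .   .   .   .   .   .   .
150  48  49  51  55   .   .   .   . 134 151 126 134   .   .   .   .   .   .   .
154  45  47  51  53   .   .   .   .   . 118 197 180   .   .   .   .   .   .   .
158  45  49  51  52   .   .   .   .   . 190  84  94   .   .   .   .   .   .   .
162  46  47  48  52   .   .   .   .   . 176  81  88   .   .   .   .   .   .   .
166  45  47  50  51   .   .   .   .   .   . 183 207   .   .   .   .   .   .   .
170  44  45  47  50  48   .   .   .   .   .   .   .   .   .   .   .   .   .   .
174  42  44  48  48  51  53   .   .   .   .   .   .   .   .   .   .   .   .   .
178  43  44  45  47  50  52  53   .   .   .   .   .   .   .   .   .   .   .   .
182  42  42  45  46  48  50  52  53   .   .   .   .   .   .   .   .   .   .   .
t 21.7 shift [ 0.3039 -0.1706 -0.0298] n 8.4 turn 68.96614082324629 j6 -5.6
  shift if turned first [-0.0501 -0.3449 -0.0298]
```

Grey is home, with its top at about (256,160) where I expected it. Next is the pot.

```bash
echo '[[0.034, -0.019, -0.003, 0], [0.034, -0.019, -0.003, 0], [0.034, -0.019, -0.003, 0], [0.034, -0.019, -0.003, 0], [0.034, -0.019, -0.003, 0], [0.034, -0.019, -0.003, 0], [0.034, -0.019, -0.003, 0], [0.034, -0.019, -0.003, 0], [0.034, -0.019, -0.003, 0], [0, 0, 0, 7], [0, 0, 0, 7], [0, 0, 0, 7]]' | python3 steer.py 0.06 >/dev/null
echo '[[0, 0, 0, 7], [0, 0, 0, 7], [0, 0, 0, 7], [0, 0, 0, 7], [0, 0, 0, 7], [0, 0, 0, 7], [0, 0, 0, 6], [0, 0, 0, 0], [0, 0, 0, 0]]' | python3 steer.py
cat > caps.py <<'E'
from h import *
im,K,P=look("wrist"); hsv=cv2.cvtColor(im,cv2.COLOR_RGB2HSV);H,S,V=[hsv[...,k].astype(int) for k in range(3)]
for n,m,z,g in [("blue",(H>100)&(H<130)&(S>90),.111,(.4448,.3304)),("white",(S<60)&(V>170),.085,(.4032,.2766)),("green",(H>50)&(H<85)&(S>120),.111,(.5488,.2941))]:
    c=proj((*g,z),K,P); roi=np.zeros(H.shape,bool); x,y=c.astype(int);roi[max(y-30,0):y+30,max(x-30,0):x+30]=1
    for a,c,b in blobs(m&roi,60): print(n,a,c,b,plane(c,K,P,z))
E
python3 - <<'E'
import caps
from h import *
go(.4032,.2766,.16,6.8)
E
```

```text
time_s: 23.45
position: [0.4078, 0.2825, 0.3132]
orientation: [[0.993, 0.121, -0.007], [0.121, -0.993, -0.003], [-0.007, 0.002, -1.0]]
contact_force: [-0.2, 0.6, -0.4]
grip_width: 0.06
grasp_force: 0.0
blue 694 [222.9424 118.2723] [209 104  29  30] [0.4455 0.3305 0.111 ]
white 555 [264.3387 154.4991] [252 139  26  30] [0.4039 0.277  0.085 ]
green 616 [265.8847  20.9773] [250   6  32  37] [0.5507 0.2943 0.111 ]
t 23.5 shift [-0.0044  0.005   0.1536] n 3.7 turn 0.15017881140443023 j6 104.0
  shift if turned first [-0.0044  0.005   0.1536]
```

```bash
echo '[[-0.0042, 0.0055, 0.03, 0], [0, 0, 0.04, 0], [0, 0, 0.04, 0], [0, 0, 0.04, 0], [0, 0, 0.03, 0], [0, 0, 0.02, 0], [0, 0, 0.015, 0], [0, 0, 0.015, 0], [0, 0, 0.0155, 0], [0, 0, 0, 0], [0, 0, 0, 0]]' | python3 steer.py 0.055
python3 -c "
from h import *
go(.4036,.2768,.064,6.8)"
```

```text
time_s: 24.42
position: [0.4028, 0.2759, 0.0685]
orientation: [[0.993, 0.119, -0.007], [0.119, -0.993, -0.003], [-0.007, 0.002, -1.0]]
contact_force: [0.5, 0.8, -0.2]
grip_width: 0.0552
grasp_force: 0.0
t 24.42 shift [ 0.0009 -0.0008  0.0045] n 0.1 turn 0.05732933964725362 j6 103.6
  shift if turned first [ 0.0009 -0.0008  0.0045]
```

```bash
echo '[[0.001, -0.0008, 0.0045, 0], [0, 0, 0, 0], [0, 0, 0, 0], [0, 0, 0, 0], [0, 0, 0, 0], [0, 0, 0, 0], [0, 0, 0, 0]]' | python3 steer.py 0 25
echo '[[0, 0, -0.005, 0], [0, 0, -0.01, 0], [0, 0, -0.02, 0], [0, 0, -0.03, 0], [0, 0, -0.035, 0], [0, 0, -0.035, 0], [0, 0, -0.03, 0], [0, 0, -0.015, 0], [0, 0, 0, 0]]' | python3 steer.py
python3 -c "
from h import *
go(.5493,-.0693,.20,75.8)"
```

```text
time_s: 25.0
position: [0.4052, 0.2774, 0.0654]
orientation: [[0.993, 0.118, -0.003], [0.118, -0.993, -0.001], [-0.003, 0.001, -1.0]]
contact_force: [-0.5, -0.1, 2.9]
grip_width: 0.0295
grasp_force: 25.0
time_s: 25.75
position: [0.4076, 0.2784, 0.25]
orientation: [[0.993, 0.118, 0.003], [0.118, -0.993, 0.001], [0.004, -0.001, -1.0]]
contact_force: [0.5, 1.5, -0.3]
grip_width: 0.0296
grasp_force: 25.0
t 25.75 shift [0.0996 0.362  0.05  ] n 9.1 turn -69.02754406186017 j6 103.8
  shift if turned first [-0.3024  0.2225  0.05  ]
```

```bash
echo '[[0.004, 0.015, -0.01, 0], [0.008, 0.03, -0.01, 0], [0.011, 0.039, 0, 0], [0.011, 0.039, 0, 0], [0.011, 0.039, 0, 0], [0.011, 0.039, 0, 0], [0.011, 0.039, 0, 0], [0.011, 0.039, 0, 0], [0.011, 0.039, 0, 0], [0.01, 0.035, 0, 0], [0, 0.009, 0, 0], [0, 0, 0, -5]]' | python3 steer.py >/dev/null
echo '[[0, 0, 0, -7], [0, 0, 0, -7], [0, 0, 0, -7], [0, 0, 0, -7], [0, 0, 0, -7], [0, 0, 0, -7], [0, 0, 0, -7], [0, 0, 0, -7], [0, 0, 0, -5], [0, 0, 0, -3], [0, 0, 0, 0]]' | python3 steer.py
python3 -c "
from h import *
go(.5493,-.0693,.19,75.8)"
```

```text
time_s: 27.67
position: [0.5455, -0.0694, 0.2635]
orientation: [[0.244, 0.97, -0.007], [0.97, -0.244, -0.001], [-0.002, -0.006, -1.0]]
contact_force: [-0.0, -0.1, -0.7]
grip_width: 0.0297
grasp_force: 25.0
t 27.67 shift [0.0012 0.0041 0.0735] n 1.8 turn 0.09224969977969977 j6 -5.4
  shift if turned first [0.0012 0.0041 0.0735]
```

```bash
echo '[[0.0012, 0.0041, 0.02, 0], [0, 0, 0.03, 0], [0, 0, 0.03, 0], [0, 0, 0.01, 0], [0, 0, 0.005, 0], [0, 0, 0, 0], [0, 0, 0, 0]]' | python3 steer.py|grep pos
python3 - <<'E'
from h import *
s=ctrl.state();im,K,P=look("wrist");hsv=cv2.cvtColor(im,cv2.COLOR_RGB2HSV);H,S,V=[hsv[...,k].astype(int) for k in range(3)]
c=proj((.5493,-.0693,.062),K,P);print("well",c)
p,R=np.array(s["position"]),np.array(s["orientation"])
for z in (-.02,0,.02,.04,.0614): print(z,proj(p+R@[0,0,z],K,P))
for v in range(150,250,4): print(v,''.join('B' if (100<H[v,u]<113 and S[v,u]>150 and V[v,u]>170) else ('b' if 98<H[v,u]<116 and S[v,u]>120 else ('W' if V[v,u]>150 else ('w' if V[v,u]>60 else '.'))) for u in range(205,320)))
go(.5493,-.0693,.165,75.8)
E
```

```text
position: [0.551, -0.0704, 0.171]
well [259.2621 177.5211]
-0.02 [261.2589 246.4122]
0 [261.2088 230.0338]
0.02 [261.168  216.6935]
0.04 [261.1341 205.6177]
0.0614 [261.1037 195.6755]
150 BBBBBBBBBBBBBBBBbwwwwwwwwwwBBBBBBBBBBBBBBBBBBBBBBBBBBBBBBBBBBBBBBBBBBBBBBBBBBBBBBBBBBBbb...........................
154 BBBBBBBBBBBBBBBBBBBBBBBBBBBBBBBBBBBBBBBBBBBBBBBBBBBBBBBBBBBBBBBBBBBBBBBBBBBBBBBBBBBBBBbb...........................
158 BBBBBBBBBBBBBBBBBBBBBBBBBBBBBBBBBBBBBBBBBBBBBBBBBBBBBBBBBBBBBBBBBBBBBBBBBBBBBBBBBBBBBBbw...........................
162 BBBBBBBBBBBBBBBBBBBBBBBBBBBBBBBBBBBBBBBBBBBBBBBBBBBBBBBBBBBBBBBBBBBBBBBBBBBBBBBBBBBBBBbw...........................
166 BBBBBBBBBBBBBBBBBBBBBBBBBBBBBBBBBBBBBBbbBBBBBBBBBBBBBBBBBBBBBBBBBBBBBBBBBBBBBBBBBBBBBBb............................
170 BBBBBBBBBBBBBBBBBBBBBBBBBBBBBBBBBBBBBbbbbbBBBBBBBBBBBBBBBBBBBBBBBBBBBbbbbBBBBBBBBBBBBBb............................
174 wwBBBBBBBBBBBBBBBBBBBBBBBBBBBBBBBBBBbbbbbbbbbBBBBBBBBBBBBBBBBBBBBbbbbbbbbbBBBBBBBBBBBBb............................
178 wwbBBBBBBBBBBBBBBBBBBBBBBBBBBBBBBBBBbbbbbbbbbbbbbbbbbbbbbbbbbbbbbbbbbbbb
[... 1512 characters left out ...]
......wwwwwwWWWWwwwwwwWWWWWWWWWWWWWWWWWWWWwwwwwwWWWWwwwwww.................................
234 ............................wwwwwwwwwwWWWWWWWWWWWWWWWWWWWWWWWWWWWWWWWWWWWWwwwwwwwwwww..............................
238 ...........................wwwWWWWWWWWWWWWWWWWWWWWWWWWWWWWWWWWWWWWWWWWWWWWWWWWWWwWWwww.............................
242 ..........................wwwwWWWWWWWWWWWWWWWWWWWWWWWWWWWWWWWWWWWWWWWWWWWWWWWWWWWWwwww.............................
246 ..........................wwWWWWWWWWWWWWWWWWWWWWWWWWWWWWWWWWWWWWWWWWWWWWWWWWWWWWWWWWww.............................
t 28.3 shift [ 0.0008 -0.0023  0.0065] n 0.2 turn -0.05718460556244054 j6 -5.1
  shift if turned first [ 0.0008 -0.0023  0.0065]
```

Pot hangs straight (u≈261 top to foot), and the well is seen at 259.5, where predicted. Lowering it.

```bash
echo '[[0.0008, -0.0023, 0.015, 0], [0, 0, 0.02, 0], [0, 0, 0.015, 0], [0, 0, 0.01, 0], [0, 0, 0.01, 0], [0, 0, 0, 0]]' | python3 steer.py|grep -v orien
echo '[[0, 0, 0.008, 0], [0, 0, 0.008, 0], [0, 0, 0, 0]]' | python3 steer.py|grep -v orien
python3 -c "
from h import *
go(.5493,-.0693,.0684,75.8)"
```

```text
time_s: 28.8
position: [0.5474, -0.069, 0.0988]
contact_force: [0.0, 0.4, -1.2]
grip_width: 0.0296
grasp_force: 25.0
time_s: 29.05
position: [0.5472, -0.0689, 0.0826]
contact_force: [-1.0, 0.2, 0.3]
grip_width: 0.0293
grasp_force: 25.0
t 29.05 shift [0.0002 0.0022 0.0142] n 0.3 turn -0.040423831632637075 j6 -5.1
  shift if turned first [0.0002 0.0022 0.0142]
```

```bash
echo '[[0, 0.001, 0.006, 0], [0, 0.001, 0.005, 0], [0, 0, 0.002, 0], [0, 0, 0, 0]]' | python3 steer.py|grep -v orien
echo '[[0, 0, 0.002, 0], [0, 0, 0, 0]]' | python3 steer.py|grep -v orien
echo '[[0, 0, 0.0015, 0], [0, 0, 0, 0]]' | python3 steer.py|grep -v orien
```

```text
time_s: 29.38
position: [0.5494, -0.0695, 0.0701]
contact_force: [0.1, 0.2, -0.1]
grip_width: 0.0293
grasp_force: 25.0
time_s: 29.55
position: [0.5497, -0.0696, 0.0686]
contact_force: [-0.4, 0.2, -1.0]
grip_width: 0.0294
grasp_force: 25.0
time_s: 29.72
position: [0.5504, -0.0699, 0.0684]
contact_force: [-1.3, 0.1, 4.9]
grip_width: 0.0294
grasp_force: 25.0
```

```bash
echo '[[0, 0, -0.001, 0], [0, 0, 0, 0], [0, 0, 0, 0], [0, 0, -0.01, 0], [0, 0, -0.03, 0], [0, 0, -0.04, 0], [0, 0, -0.04, 0], [0, 0, -0.04, 0], [0, 0, -0.04, 0], [0, 0, -0.03, 0], [0, 0, 0, 0]]' | python3 steer.py 0.042|grep -v orien
python3 - <<'E'
from h import *
im,K,P=look("wrist");hsv=cv2.cvtColor(im,cv2.COLOR_RGB2HSV);H,S,V=[hsv[...,k].astype(int) for k in range(3)]
c=proj((.5493,-.0693,.088),K,P);print(c);x,y=c.astype(int);roi=np.zeros(H.shape,bool);roi[y-30:y+30,x-30:x+30]=1
for a,c,b in blobs((S<60)&(V>150)&roi,60): print(a,c,b,plane(c,K,P,.088))
go(.4452,.3305,.32,6.8)
E
```

```text
time_s: 30.63
position: [0.5539, -0.0701, 0.3073]
contact_force: [-0.3, 0.8, 0.8]
grip_width: 0.0418
grasp_force: 0.0
[255.557  153.5815]
518 [256.0888 155.5907] [244 143  26  26] [ 0.5493 -0.0719  0.088 ]
t 30.68 shift [ 0.3615 -0.2026 -0.0188] n 9.9 turn 68.96639466565901 j6 -5.1
  shift if turned first [-0.0593 -0.4102 -0.0188]
```

```bash
echo '[[0.033, -0.0185, -0.001, 0], [0.033, -0.0185, -0.001, 0], [0.033, -0.0185, -0.001, 0], [0.033, -0.0185, -0.001, 0], [0.033, -0.0185, -0.001, 0], [0.033, -0.0185, -0.001, 0], [0.033, -0.0185, -0.001, 0], [0.033, -0.0185, -0.001, 0], [0.033, -0.0185, -0.001, 0], [0.033, -0.0185, -0.001, 0], [0.031, -0.0175, -0.001, 0], [0, 0, 0, 7]]' | python3 steer.py 0.06 >/dev/null
echo '[[0, 0, 0, 7], [0, 0, 0, 7], [0, 0, 0, 7], [0, 0, 0, 7], [0, 0, 0, 7], [0, 0, 0, 7], [0, 0, 0, 7], [0, 0, 0, 7], [0, 0, 0, 6], [0, 0, 0, 0], [0, 0, 0, 0]]' | python3 steer.py
python3 - <<'E'
import caps
from h import *
go(.4452,.3305,.16,6.8)
E
```

```text
time_s: 32.6
position: [0.4428, 0.3302, 0.3079]
orientation: [[0.993, 0.121, -0.006], [0.121, -0.993, -0.003], [-0.007, 0.002, -1.0]]
contact_force: [1.2, 0.0, -0.3]
grip_width: 0.0604
grasp_force: 0.0
blue 650 [260.7308 154.1908] [247 140  28  29] [0.4454 0.3303 0.111 ]
green 676 [307.3269  66.3003] [291  50  31  33] [0.5469 0.2923 0.111 ]
t 32.65 shift [ 0.0032 -0.0002  0.1481] n 3.6 turn 0.1527321172563063 j6 107.4
  shift if turned first [ 0.0032 -0.0002  0.1481]
```

```bash
echo '[[0.003, 0, 0.03, 0], [0, 0, 0.04, 0], [0, 0, 0.04, 0], [0, 0, 0.04, 0], [0, 0, 0.03, 0], [0, 0, 0.02, 0], [0.001, -0.001, 0.02, 0], [0, 0, 0.003, 0], [0, 0, 0, 0], [0, 0, 0, 0]]' | python3 steer.py|grep -v orien
echo '[[0, 0, 0, 0], [0, 0, 0, 0], [0, 0, 0, 0], [0, 0, 0, 0], [0, 0, 0, 0], [0, 0, 0, 0]]' | python3 steer.py 0 25
echo '[[0, 0, -0.005, 0], [0, 0, -0.01, 0], [0, 0, -0.02, 0], [0, 0, -0.03, 0], [0, 0, -0.035, 0], [0, 0, -0.035, 0], [0, 0, -0.03, 0], [0, 0, -0.015, 0], [0, 0, 0, 0]]' | python3 steer.py |grep -v orien
python3 -c "
from h import *
go(.5442,.1384,.20,75.8)"
```

```text
time_s: 33.48
position: [0.4466, 0.3318, 0.0868]
contact_force: [0.1, 0.3, 0.7]
grip_width: 0.0598
grasp_force: 0.0
time_s: 33.98
position: [0.4467, 0.3318, 0.0868]
orientation: [[0.993, 0.118, -0.003], [0.118, -0.993, -0.001], [-0.003, 0.001, -1.0]]
contact_force: [0.2, -0.0, 3.3]
grip_width: 0.0329
grasp_force: 25.0
time_s: 34.73
position: [0.449, 0.3329, 0.2716]
contact_force: [-0.3, 0.8, 0.4]
grip_width: 0.0331
grasp_force: 25.0
t 34.73 shift [0.0713 0.2045 0.0716] n 5.5 turn -69.0279403601937 j6 107.6
  shift if turned first [-0.1654  0.1398  0.0716]
```

```bash
echo '[[0.006, 0.015, 0, 0], [0.011, 0.03, 0, 0], [0.013, 0.038, 0, 0], [0.013, 0.038, 0, 0], [0.013, 0.038, 0, 0], [0.01, 0.03, 0, 0], [0.005, 0.0155, 0, 0], [0, 0, 0, -5], [0, 0, 0, -7], [0, 0, 0, -7], [0, 0, 0, -7], [0, 0, 0, -7]]' | python3 steer.py >/dev/null
echo '[[0, 0, 0.01, -7], [0, 0, 0.015, -7], [0, 0, 0.015, -7], [0, 0, 0.015, -7], [0, 0, 0.01, -5], [0, 0, 0.01, -3], [0, 0, 0, 0], [0, 0, 0, 0]]' | python3 steer.py
python3 - <<'E'
from h import *
s=ctrl.state();im,K,P=look("wrist");hsv=cv2.cvtColor(im,cv2.COLOR_RGB2HSV);H,S,V=[hsv[...,k].astype(int) for k in range(3)]
c=proj((.5442,.1384,.062),K,P);print("well",c)
p,R=np.array(s["position"]),np.array(s["orientation"])
for z in (0,.02,.04,.06,.083): print(z,proj(p+R@[0,0,z],K,P))
for v in range(146,234,4): print(v,''.join('B' if (100<H[v,u]<113 and S[v,u]>150 and V[v,u]>170) else ('b' if 98<H[v,u]<116 and S[v,u]>120 else ('W' if V[v,u]>150 else ('w' if V[v,u]>60 else '.'))) for u in range(205,320)))
go(.5442,.1384,.165,75.8)
E
```

```text
time_s: 36.4
position: [0.54, 0.137, 0.1894]
orientation: [[0.248, 0.969, -0.008], [0.969, -0.248, -0.002], [-0.004, -0.007, -1.0]]
contact_force: [-0.1, -0.4, -0.2]
grip_width: 0.0329
grasp_force: 25.0
well [265.812  170.4168]
0 [261.2105 230.033 ]
0.02 [261.1694 216.6926]
0.04 [261.1354 205.6168]
0.06 [261.1067 196.274 ]
0.083 [261.0788 187.1879]
146 ...................ww.wwwwwww.wBBbbbbbbbbbbbbWWbWWWbWWWWWWWWWWWWWWWWWWWWWWWWWWWWWWWWWWWWWWWWWWWWWWWWWWWWWWWWWWWWWWW
150 ..................wwwwwwwwwwwwwBBbbbbbbbbbbbbbbbbbbbWWbbbbbBBBBBbbbbWWWWWWWWWWWWWWWWWWWWWWWWWWWWWWWWWWWWWWWWWWWWWWW
154 ...............w.wwwwwwwwwwwwwwBBbbbbbbbbbbbbbbbbBBBBBBbbbWWWWbbWWbbbBBBBBbWWWWWWWWWWWWWWWWWWWWWWWWWWWWWWWWWWWWWWWW
158 .................wwwwwwwwwwwwwwbBbbbbbbbbbbbbBBBBbbbbbbbbbbbbbbbbbbbbbWWbbBBBBbWbWWWWWWWWWWWWWWWWWWWWWWWWWWWWWWWWWW
162 ...............wwwwwwwwwwwwwwwwbBbbbbbbbbbbBBBBBbbbbbbbbbbbbbbbbbbbbbbbbWWBBBBBBbWWWWWbbWWWWWWWWWWWWWWWWWWWWWWWWbBB
166 ............w..wwwwwwwwwwwwwwwwbBBbbbbbbbbBBBbbbBBbbbbbbbbbbbbbbbbbbbbWbBBbbbbBBBbbbbbbbbbbbbbbbWbWWbWWbWWbWWWbBBBB
170 ...........w.w.wwwwwwwwww
[... 1314 characters left out ...]
wwwwwwwwwwwwwwwWWWWWWWWWWWWWWWWWWWWWWWWWWWWWWWWWWWWWWWWWWWWWWWWWWWWWWWWWWWWWWWWWWWWWWWWWWWWWWWWW
218 ...........wwwwwwwwwwwwwwwwwwwwwwWWWWWWWWWWWWbbbbbbbbbbbbbBBBBbbbBbbWWWWWWWWWWWWWWWWWWWWWWWWWWWWWWWWWWWWWWWWWWWWWWW
222 .........wwwwwwwwwwwwwwwwwwwwwwwWWWWWbbbbbbbbbbbbbBbBbbbbbBBBBBBBBBBBBBBBbbbWWWWWWWWWWWWWWWWWWWWWWWWWWWWWWWWWWWWWWW
226 .......w.wwwwwwwwwwwwwwwwwwwwwwWWWbbbbbbbbBBBBBBBbbBBBBBBBBBBBBBBBBBBBBBBBBBBBbWWWWWWWWWWWWWWWWWWWWWWWWWWWWWWWWWWWW
230 .......wwwwwwwwwwwwwwwwwwwwbbbbbbBBBBBBbbBBBBBBBBBBBBBBBBBBBBBBBBBBBBBBBBBBBBBBBBBBWWWWWWWWWWWWWWWWWWWWWWWWWWWWWWWW
t 36.45 shift [0.0023 0.0031 0.0254] n 0.6 turn -0.14411502275578414 j6 16.5
  shift if turned first [0.0022 0.0031 0.0254]
```

```bash
echo '[[0.002, 0.002, 0.015, 0], [0, 0, 0.02, 0], [0, 0, 0.015, 0], [0, 0, 0.01, 0], [0, 0, 0.01, 0], [0, 0, 0, 0]]' | python3 steer.py|grep -v orien
echo '[[0, 0, 0.007, 0], [0, 0, 0.007, 0], [0, 0, 0, 0]]' | python3 steer.py|grep -v orien
python3 -c "
from h import *
go(.5442,.1384,.0898,75.8)"
```

```text
time_s: 36.95
position: [0.5424, 0.1383, 0.1193]
contact_force: [-0.0, -0.0, -0.4]
grip_width: 0.0331
grasp_force: 25.0
time_s: 37.2
position: [0.5428, 0.1383, 0.106]
contact_force: [-0.1, -0.8, 0.6]
grip_width: 0.0324
grasp_force: 25.0
t 37.2 shift [0.0005 0.0014 0.0162] n 0.4 turn -0.04792730852773275 j6 16.5
  shift if turned first [0.0005 0.0014 0.0162]
```

```bash
echo '[[0, 0.0005, 0.006, 0], [0, 0, 0.006, 0], [0, 0, 0.002, 0], [0, 0, 0, 0]]' | python3 steer.py|grep -v orien
echo '[[0, 0, 0.002, 0], [0, 0, 0, 0]]' | python3 steer.py|grep -v orien
echo '[[0, 0, 0.0015, 0], [0, 0, 0, 0]]' | python3 steer.py|grep -v orien
```

```text
time_s: 37.53
position: [0.5432, 0.1382, 0.0921]
contact_force: [0.3, 0.1, -0.5]
grip_width: 0.033
grasp_force: 25.0
time_s: 37.7
position: [0.5437, 0.1382, 0.0907]
contact_force: [-0.2, -0.1, 0.2]
grip_width: 0.0329
grasp_force: 25.0
time_s: 37.87
position: [0.5441, 0.1382, 0.0898]
contact_force: [0.1, 0.6, 0.7]
grip_width: 0.0327
grasp_force: 25.0
```

```bash
echo '[[0, 0, 0.0015, 0], [0, 0, 0, 0]]' | python3 steer.py|grep -v orien
echo '[[0, 0, 0.001, 0], [0, 0, 0, 0]]' | python3 steer.py|grep -v orien
```

```text
time_s: 38.03
position: [0.5448, 0.1384, 0.0897]
contact_force: [-1.3, 0.2, 8.7]
grip_width: 0.033
grasp_force: 25.0
time_s: 38.2
position: [0.5452, 0.1386, 0.0895]
contact_force: [-4.4, 0.4, 14.4]
grip_width: 0.0328
grasp_force: 25.0
```

```bash
echo '[[0, 0, -0.002, 0], [0, 0, 0, 0], [0, 0, 0, 0], [0, 0, -0.01, 0], [0, 0, -0.03, 0], [0, 0, -0.04, 0], [0, 0, -0.04, 0], [0, 0, -0.04, 0], [0, 0, -0.04, 0], [0, 0, 0, 0]]' | python3 steer.py 0.055|grep -v orien
python3 -c "
from h import *
go(.5468,.0346,.29,75.8)"
```

```text
time_s: 39.03
position: [0.5484, 0.1388, 0.2991]
contact_force: [1.0, 0.0, 1.5]
grip_width: 0.055
grasp_force: 0.0
t 39.03 shift [-0.1014  0.0239  0.0092] n 2.5 turn -0.02780864198729205 j6 16.5
  shift if turned first [-0.1014  0.0239  0.0092]
```

```bash
echo '[[-0.025, 0.006, 0.002, 0], [-0.03, 0.007, 0.002, 0], [-0.03, 0.007, 0.002, 0], [-0.0165, 0.004, 0.002, 0], [0, 0, 0, 0], [0, 0, 0, 0]]' | python3 steer.py
python3 - <<'E'
from h import *
im,K,P=look("wrist","w9");hsv=cv2.cvtColor(im,cv2.COLOR_RGB2HSV);H,S,V=[hsv[...,k].astype(int) for k in range(3)]
red=((H<8)|(H>172))&(S>130)&(V>80); roi=np.zeros(H.shape,bool);roi[100:240,200:320]=1
for a,c,b in blobs(red&roi,60): print(a,c,b,plane(c,K,P,.155))
m=(red&roi).astype(np.uint8);c=max(cv2.findContours(m,0,cv2.CHAIN_APPROX_NONE)[0],key=cv2.contourArea);print(cv2.minAreaRect(np.array([plane(p[0],K,P,.158)[:2] for p in c],np.float32)))
print(proj((.5468,.0346,.155),K,P))
# blue cap in place, top z .122
r2=np.zeros(H.shape,bool);q=proj((.5442,.1384,.114),K,P);x,y=q.astype(int);r2[max(y-35,0):y+35,max(x-35,0):x+35]=1;print("bl",q)
for a,c,b in blobs((H>108)&(H<125)&(S>90)&r2,80): print("cap",a,c,b,plane(c,K,P,.114))
go(.5468,.0346,.1313,75.8)
i2=look("scene")[0];cv2.imwrite("pics/s9.png",np.hstack([im,cv2.resize(i2[150:310,200:440],(512,341)).copy() if 0 else im*0])[:,:512,::-1])
cv2.imwrite("pics/s9.png",np.hstack([cv2.resize(im[:250,160:380],(440,500)),cv2.resize(i2[165:290,215:345],(360,346)) if 0 else cv2.resize(i2[160:300,220:340],(360,500))])[:,:,::-1])
E
```

```text
time_s: 39.53
position: [0.5427, 0.0337, 0.2811]
orientation: [[0.248, 0.969, -0.005], [0.969, -0.248, -0.001], [-0.003, -0.004, -1.0]]
contact_force: [-0.6, 0.5, 1.1]
grip_width: 0.0547
grasp_force: 0.0
1105 [265.4371 169.2688] [257 133  17  73] [0.5473 0.0367 0.155 ]
((0.5465645790100098, 0.03665679320693016), (0.07060544937849045, 0.01560291275382042), 76.36029052734375)
[265.5221 171.4723]
bl [236.9999  62.6959]
cap 160 [258.9062  35.4125] [228  27  43  13] [0.5712 0.1567 0.114 ]
t 39.58 shift [0.0014 0.0045 0.1499] n 3.6 turn -0.08407151906220633 j6 5.5
  shift if turned first [0.0014 0.0045 0.1499]
```

View pics/s9.png

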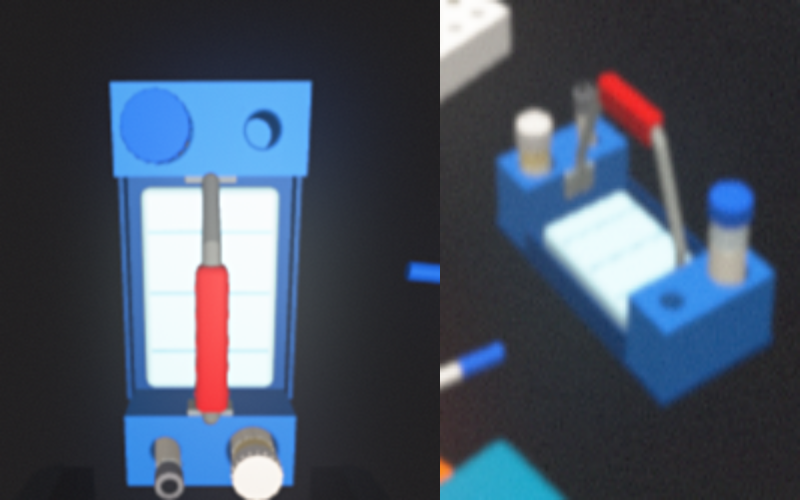

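All three stand upright and home: blue cap in the far left well, white pot and grey tube at the right end. The grip is centred at about (0.547, 0.0355). Now for the handle.

```bash
echo '[[0.002, 0.0045, 0.02, 0], [0, 0, 0.035, 0], [0, 0, 0.035, 0], [0, 0, 0.03, 0], [0, 0, 0.02, 0], [0, 0, 0.012, 0], [0, 0, 0, 0], [0, 0, 0, 0]]' | python3 steer.py
python3 -c "
from h import *
go(.5468,.0355,.1295,75.8)"
```

```text
time_s: 40.3
position: [0.5473, 0.0356, 0.1295]
orientation: [[0.245, 0.97, -0.005], [0.97, -0.245, -0.002], [-0.003, -0.004, -1.0]]
contact_force: [-0.4, 0.8, 0.1]
grip_width: 0.0552
grasp_force: 0.0
t 40.3 shift [-0.0002 -0.0004 -0.    ] n 0.0 turn 0.023753406291632473 j6 5.6
  shift if turned first [-0.0002 -0.0004 -0.    ]
```

```bash
echo '[[0, 0, 0, 0], [0, 0, 0, 0], [0, 0, 0, 0], [0, 0, 0, 0], [0, 0, 0, 0], [0, 0, 0, 0], [0, 0, 0, 0], [0, 0, 0, 0], [0, 0, 0, 0]]' | python3 steer.py 0 50 | grep -v orien
echo '[[0, 0, -0.002, 0], [0, 0, -0.004, 0], [0, 0, -0.004, 0], [0, 0, 0, 0], [0, 0, 0, 0]]' | python3 steer.py
python3 -c "
from h import *
print(ctrl.state()['torque'])"
```

```text
time_s: 41.05
position: [0.5471, 0.0347, 0.1294]
contact_force: [-1.8, 0.6, 3.0]
grip_width: 0.0156
grasp_force: 50.0
time_s: 41.47
position: [0.5471, 0.0348, 0.1391]
orientation: [[0.246, 0.969, -0.004], [0.969, -0.246, -0.002], [-0.003, -0.004, -1.0]]
contact_force: [-1.0, 0.3, -4.8]
grip_width: 0.0155
grasp_force: 50.0
[-0.0637  0.0985 -0.0073]
```

```bash
echo '[[0, 0, -0.004, 0], [0, 0, -0.008, 0], [0, 0, -0.012, 0], [0, 0, -0.014, 0], [0, 0, -0.014, 0], [0, 0, -0.014, 0], [0, 0, -0.014, 0], [0, 0, -0.012, 0], [0, 0, -0.009, 0], [0, 0, -0.006, 0], [0, 0, -0.003, 0], [0, 0, 0, 0]]' | python3 steer.py 0 60 | grep -v orien
echo '[[0, 0, 0, 0], [0, 0, 0, 0], [0, 0, 0, 0], [0, 0, 0, 0], [0, 0, 0, 0], [0, 0, 0, 0]]' | python3 steer.py
python3 - <<'E'
from h import *
s=ctrl.state();print(s["torque"])
im,K,P=look("scene")
p,R=np.array(s["position"]),np.array(s["orientation"])
# carrier frame assumed level: x along tool y, y along tool x, origin below
z0=p[2]-.1294; c=np.array([p[0],p[1],z0]);ya=np.radians(75.8);ey=np.array([np.cos(ya),np.sin(ya),0]);ex=np.array([np.sin(ya),-np.cos(ya),0])
for n,a,b,z in [("bl corner out",.056,.125,.062),("bl corner in",-.056,.125,.062),("br",.056,-.125,.062)]: print(n,proj(c+ex*a+ey*b+[0,0,z],K,P))
np.savez("s10.npz",im=im)
hsv=cv2.cvtColor(im,cv2.COLOR_RGB2HSV);H,S,V=[hsv[...,k].astype(int) for k in range(3)]
blk=((H>98)&(H<112)&(S>150)&(V>130))
roi=np.zeros(H.shape,bool);roi[100:320,200:370]=1
for a,q,bx in blobs(blk&roi,150):
    mm=np.zeros(H.shape,np.uint8);l=cv2.connectedComponents((blk&roi).astype(np.uint8))[1];mm[l==l[tuple(np.argwhere((l>0)&(np.abs(np.indices(H.shape)[0]-q[1])<3)&(np.abs(np.indices(H.shape)[1]-q[0])<6))[0])]]=1
    ct=max(cv2.findContours(mm,0,2)[0],key=cv2.contourArea);print(a,q,bx,cv2.approxPolyDP(ct,4,True).reshape(-1,2).tolist())
E
```

```text
time_s: 42.47
position: [0.5478, 0.035, 0.2497]
contact_force: [-0.3, -0.3, -5.9]
grip_width: 0.0151
grasp_force: 60.0
time_s: 42.97
position: [0.5475, 0.035, 0.2488]
orientation: [[0.246, 0.969, -0.005], [0.969, -0.246, -0.002], [-0.003, -0.004, -1.0]]
contact_force: [0.4, 0.4, -5.5]
grip_width: 0.0151
grasp_force: 60.0
[-0.0613  0.1151 -0.0263]
bl corner out [296.2417 210.7536]
bl corner in [335.0172 194.8108]
br [236.0606 165.8827]
656 [258.7759 172.6692] [238 155  45  37] [[282, 160], [273, 155], [273, 173], [263, 179], [263, 157], [253, 172], [239, 167], [238, 185], [246, 191], [247, 186], [251, 189], [256, 182], [282, 174]]
173 [320.1387 172.2717] [313 166  16  13] [[313, 168], [314, 177], [327, 176], [325, 167]]
1446 [307.527  209.9806] [282 189  54  43] [[334, 193], [327, 189], [324, 199], [315, 199], [307, 189], [285, 201], [283, 221], [297, 231], [331, 216]]
```

```bash
echo '[[0, 0, 0, 0], [0, 0, 0, 0], [0, 0, 0, 0], [0, 0, 0, 0], [0, 0, 0, 0], [0, 0, 0, 0], [0, 0, 0, 0], [0, 0, 0, 0]]' | python3 steer.py|grep -v orien
python3 - <<'E'
from h import *
a=np.load("s10.npz")["im"].astype(np.float32).mean(2);im,K,P=look("scene");b=im.astype(np.float32).mean(2)
print(cv2.phaseCorrelate(a[150:240,230:345].copy(),b[150:240,230:345].copy()))
hsv=cv2.cvtColor(im,cv2.COLOR_RGB2HSV);H,S,V=[hsv[...,k].astype(int) for k in range(3)]
s=ctrl.state();p=np.array(s["position"]);c=np.array([p[0],p[1],p[2]-.1294]);ya=np.radians(75.8);ey=np.array([np.cos(ya),np.sin(ya),0]);ex=np.array([np.sin(ya),-np.cos(ya),0])
# sleeve ends in the scene view (red blob axis) vs level prediction
red=(((H<8)|(H>172))&(S>130)&(V>80));red[:,:220]=0;red[:120]=0;red[:,350:]=0
for k in blobs(red,30): print("red",k)
W,K2,P2=look("wrist");h2=cv2.cvtColor(W,cv2.COLOR_RGB2HSV).astype(int);m=(h2[...,0]>98)&(h2[...,0]<113)&(h2[...,1]>130)&(h2[...,2]>130)
for k in blobs(m,300): print("wr",k)
for n,x,y in [("TL",.056,.125),("TLi",-.056,.125),("BR",.056,-.125),("BRi",-.056,-.125)]: print(n,proj(c+ex*x+ey*y+[0,0,.062],K2,P2))
E
```

```text
time_s: 43.68
position: [0.5476, 0.035, 0.2491]
contact_force: [0.5, 0.6, -5.5]
grip_width: 0.0153
grasp_force: 60.0
((-0.021580867664845016, -0.08967986508447012), 1.0224073731457746)
red (np.int32(158), array([286.9051, 147.3165]), array([276, 140,  20,  16], dtype=int32))
red (np.int32(35), array([222.9429, 145.3429]), array([220, 143,   7,   6], dtype=int32))
wr (np.int32(16319), array([260.1955,  74.9153]), array([176,   9, 171, 245], dtype=int32))
TL [345.8544  14.9533]
TLi [177.4795  15.1237]
BR [322.9886 323.2851]
BRi [199.8129 322.9085]
```

```bash
python3 -c "
from plant import ctrl, imaging
print(ctrl.close_job())"
```

```text
the job is handed in; nothing more can be done
None
```

The grey-stopper tube, the blue-cap tube and the white-cap pot are all home in the carrier. It was handed in held by the middle of its red handle, steady about 12 cm above the bench and within roughly 1.5° of level, at about 44 s; the first try at the grey tube missed and was redone.

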